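Clear the index drive and hold its belt tensioner back

TASK

The index table's drive belt is being changed and the relay cup is standing on the big pulley, in the belt's way. Tip all the relays out of the cup into the black returns tray and stand the empty cup upright inside the yellow marked square; then push the sprung belt-tensioner arm back by its red post, past the click of its catch, and finish while still holding it back there with its spring on you and not on the catch, so that the new belt can be slipped on. Leave the other things where they are.

Things in the scene. Friction and masses are not known exactly. Their poses are not given: they have to be found in the camera images.
- cup_grip (a point): Middle of the relay cup's black bar handle, the place to grip it. The bar sticks out level from the cup, 14 mm wide, 16 mm high; this point is 46 mm above the cup's foot and 92 mm out from the cup's axis; the bar is free from 55 to 132 mm out. Axes: z up along the cup's axis, y outward along the handle, x across it
- cup_middle (a point): Centre of the relay cup, on its axis, 29 mm above its foot; axes as cup_grip. Flared round steel cup, 58 mm high, 92 mm across the rim, 56 mm across the foot, wall 3 mm, 0.14 kg. It starts upright on the flat top of the drive's big pulley (120 mm above the table) with five relays in it; tipped by about 110 to 130 degrees it drains
- relay0: Blue cube relay with short brass pins, 15.5 x 19 x 15.5 mm, 12 g; origin at its centre
- relay1: Blue cube relay like relay0
- relay2: Blue cube relay like relay0
- relay3: Blue cube relay like relay0
- relay4: Blue cube relay like relay0
- tray: Black returns tray, fixed, open on top: 170 (x) x 180 (y) mm outside, 45 mm high, wall and floor 4 mm; origin at the centre of its underside on the table
- square: Yellow tape square on the table marking the cup's place, 140 mm outside, 120 mm inside, flat; origin at its centre on the table. It and the tray may swap places
- drive: Belt drive of an index table, fixed: base plate 220 (x) x 360 (y) mm, top 80 mm above the table; origin under its centre on the table, z up. On it: big toothed pulley, 92 mm across, flat top 120 mm above the table, at x -10, y -115 mm; motor pulley, 42 mm across, top 118 mm, at x -10, y 145 mm; between them the tensioner, its pivot and catch at the back (+x), under 120 mm
- tensioner_post (a point): Middle of the red upright grip post at the end of the yellow tensioner arm: 17 mm across, standing free from 98 to 150 mm above the table; this point is 124 mm above the table. The space round the post is clear above 120 mm
- tensioner_pivot (a point): Point on the upright axis about which the tensioner arm swings, at the height of tensioner_post, which lies 122 mm from it
- tensioner (a joint): Tensioner arm swing, rad: 0 at its home stop; grows as the post is pushed away from the robot (clockwise from above) to the end stop at 0.72. The spring resists with 4.5 N at the post at 0, 9 N at 0.6. The catch drags over its tooth from 0.1 to 0.4 (up to 4 N more) and clicks in by 0.5. Let go, the arm rests on the catch at 0.50; 0.55 to 0.72 is held clear of it
- carrier: Bystander: sand-coloured board carrier with green boards, 100 x 150 x 14 mm, lying; origin under its centre
- wrench: Bystander: steel wrench, 160 mm long, lying on the table
- bottle: Bystander: clear bottle with a red cap, 56 mm across, 150 mm high; origin under its centre
- belt_box: Bystander: small cardboard box, 70 x 110 x 32 mm; origin under its centre
- spare_pulley: Bystander: spare aluminium pulley, 46 mm across, 22 mm high; origin under its centre
There are look-alikes about, which are no part of the job. Of the things like the part that bears cup_grip, leave any that is orange; of the rest the smaller one is meant.

How it is judged:
By the outcome, as a careful person would: the job done as asked, in the order asked, and still so for the second after the job is handed in, while the arm keeps its last pose, push and grip.
It also fails if it takes over 67 s, if anything falls off the work surface, if the arm or the gripper's body presses on something with over 40 N, if the wrist force passes 120 N, or if a joint passes its speed limit or range.

ROBOT

A 6-joint arm with a two-finger parallel gripper is mounted at the origin on the work surface. World frame = base frame: x ahead of the robot, y to its left, z up, the work surface at z = 0. Lengths are in mm, angles in rad, forces in N, time in s.
With the tool pointing down it reaches from about 300 to 775 mm from the base axis. Payload 14.6 kg.
Tool frame: the origin (TCP) lies between the finger pads; the fingertips stand 19 mm ahead of it and the grasp point (between the pads) is the TCP; z points along the fingers, y is the line along which they close (so a half turn about z gives the same grasp; the last joint's range is limited). The gripper opens to 94 mm and grips with 3 to 60 N. Pads are 16 mm wide; open, the fingers measure 119 mm over their backs; the gripper's body (75 mm by 177 mm) begins 78 mm behind the grasp point.
Start: joints at [1.12, 0.3, 1.521, -0, 1.321, -0.067], TCP at [205.942, 509.978, 224.446] pointing down, gripper open.
Joint ranges: [-3.03, 3.03], [-0.79, 2.21], [0.23, 2.52], [-1.04, 4.18], [0, 3.07], [-2.55, 2.55]. Speed limits (rad/s): [2.22, 2.22, 2.57, 3.14, 3.14, 3.14].

INTERFACE

Orientations are given as [roll, pitch, yaw] about the fixed x, y, z axes, in that order (R = Rz(yaw) Ry(pitch) Rx(roll)).
In Python, from cell import monitor, imaging, job, find_in, trace gives the robot as it stands. The module is installed in compiled form; this text tells all that it offers.
- The arm moves only by the tool arm_command, never from a script. Its argument "steps" is a list of rows, each a list of 5 numbers: the opening, from 0 (shut) to 1 (fully open), then the shift along the tool's x, y, z in mm, then the turn about the tool's z in degrees. In form: [[gripper, dx, dy, dz, turn], ...]. A call has 1 to 20 rows; each row is the pose to reach, as a shift and turn from the pose commanded when the call began, along the tool's axes at that moment; what a row does not reach only later rows make up. A row lasts 1/8 s, in which the tool goes at most 62.5 mm and 10.7 degrees, less where a joint would pass 70% of its speed; a pose out of reach is approached as far as the arm can. A call with a gripper value outside its range is refused whole. The fingers move at their own pace and stop on an object; "force" is the grip in N (left out, the last holds). Time passes only in rows, so rows that repeat a pose let the fingers close. It gives the time, the measured TCP pose, the force, the opening and the grip force at its end, in the units of the state.
- monitor.read_state(): the state, without advancing time (a new reading comes with each control period).
- imaging.camera(name): name is "scene" or "top" or "wrist"; returns a dict with "img" (420x560x3 uint8, red, green, blue), "mtx" (3x3 intrinsics, pixels), "view" (4x4, takes a point from world to camera coordinates). Camera axes: x right, y down, z forward; pixel columns grow to the right and rows downward; lengths in mm; the calibration is good to about 2 mm. A picture is of the moment at which its call begins. There is no depth.
- job.sign_off(): hands the job in; it is judged then, once.
Trained networks look in a picture, given as the dict that the camera call returned (one of the last four; its "shot" number tells which), for a name from the list of things; names that differ only in an ending like _2 or _b are one class to them, and where a whole thing is asked for, a point or a joint stands for the part that bears it (a point fixed in the world has none). Each returns a list of dicts, best first, with "p" (0 to 1); they miss things now and then, are a little off and sometimes report something else, mostly with a low value. They report only what shows in the picture. A call takes as long as a camera call. They do not tell look-alikes from the thing itself.
- find_in(picture, target): "rect" ([centre column, centre row, width, height] in pixels, round what is visible of it).
- trace(picture, target): "region" (420x560 bool, what is visible of it) and "rect" ([centre column, centre row, width, height] in pixels, round what is visible of it).
The state is a dict: "clock": time; "joints": joint angles; "qd": joint speeds; "effort": joint torques, N m; "eef_pos": TCP position; "eef_rot": TCP orientation; "wrist_force": force on the tool from outside, world axes, zero at the start; "moment": the same for the moment, N m; "finger_gap": finger opening in mm; "finger_force": force on a finger pad.
Only numpy, scipy, OpenCV 4.12 (cv2) and the standard library are available. Lean on these libraries where they do the work, as an engineer would, in place of code of your own. Each camera call takes 0.05 s, during which the arm holds its last target. There are 200 camera calls.

## Working session

There is one attempt and no reset: what is moved stays moved. The work goes in short steps, Python scripts to look and compute and a tool call to move; the robot and the scene stay as the last step left them, time stands still between calls to the robot, and variables do not carry over. Pictures are saved under pics/ and viewed, at most 10 in all, crops included, and the job is handed in when it is done.

Besides the shell and the picture viewer there is one more tool, called after "Emit:" by a JSON object that holds its "name" and its "arguments", one argument or row to a line. arm_command: Moves the arm, as the interface text tells. Its arguments: {"type":"object","properties":{"steps":{"type":"array","items":{"type":"array","items":{"type":"number"}}},"force":{"type":"number"}},"required":["steps"]}

```bash
mkdir -p pics; cat > h.py <<'E'
import numpy as np, cv2, json
from cell import monitor, imaging, job, find_in, trace
def save(c,n): cv2.imwrite('pics/'+n+'.png',c['img'][:,:,::-1])
def ray(c,u,v):
    V=np.array(c['view']);R=V[:3,:3];t=V[:3,3]
    return -R.T@t, R.T@np.linalg.solve(np.array(c['mtx']),[u,v,1.])
def atz(c,u,v,z):
    o,d=ray(c,u,v); return o+d*(z-o[2])/d[2]
def proj(c,p):
    V=np.array(c['view']);q=np.array(c['mtx'])@(V[:3,:3]@np.array(p,float)+V[:3,3]);return q[:2]/q[2]
E
python3 - <<'E'
from h import *
s=imaging.camera('scene');t=imaging.camera('top')
save(t,'top');save(s,'scene')
cv2.imwrite('pics/both.png',cv2.resize(np.vstack([t['img'],s['img']])[:,:,::-1],None,fx=.7,fy=.7))
for c,n in((s,'scene'),(t,'top')):
    print(n, ray(c,280,210))
    for k in ['cup_grip','cup_middle','tray','square','drive','tensioner_post','relay0','bottle','carrier','belt_box','spare_pulley','wrench']:
        print(k,[(np.round(d['rect']).astype(int).tolist(),round(d['p'],2)) for d in find_in(c,k)])
print(monitor.read_state())
E
```

```text
scene (array([925.90416983, 108.43639045, 819.61868303]), array([-0.56736878, -0.17231235, -0.8052887 ]))
cup_grip [([440, 204, 66, 72], 0.86), ([224, 137, 66, 36], 0.68), ([348, 233, 68, 59], 0.59)]
cup_middle [([225, 138, 61, 29], 0.88), ([347, 233, 64, 66], 0.72), ([442, 203, 67, 81], 0.65)]
tray [([207, 261, 109, 98], 0.78)]
square [([117, 248, 71, 56], 0.76)]
drive [([378, 314, 199, 154], 0.9)]
tensioner_post [([387, 298, 95, 27], 0.91)]
relay0 [([336, 242, 8, 15], 0.57)]
bottle [([283, 371, 28, 42], 0.62), ([380, 316, 199, 152], 0.24)]
carrier [([206, 365, 82, 65], 0.74), ([379, 306, 194, 170], 0.57)]
belt_box []
spare_pulley [([343, 398, 24, 24], 0.9), ([333, 247, 13, 14], 0.38)]
wrench [([211, 185, 52, 25], 0.65), ([388, 300, 84, 30], 0.53)]
top (array([ 280.08742504,  -56.42352257, 1304.58283139]), array([ 0.16328629,  0.02236063, -0.98641438]))
cup_grip [([157, 304, 64, 75], 0.83), ([227, 214, 41, 64], 0.65), ([380, 321, 53, 51], 0.57)]
cup_middle [([379, 321, 54, 51], 0.94), ([159, 302, 67, 74], 0.89), ([226, 213, 36, 66], 0.76), ([298, 124, 55, 45], 0.75)]
tray [([335, 18
[... 385 characters left out ...]
([228, 212, 40, 63], 0.64)]
{'clock': 1.3, 'joints': array([ 1.12039393e+00,  2.99924294e-01,  1.52100988e+00,  2.65585559e-05,
        1.32068886e+00, -6.66124836e-02]), 'qd': array([ 0.00029534, -0.00020551, -0.00037224,  0.00066779, -0.00051132,
        0.00028722]), 'effort': array([ 1.64011395e-03, -5.31651735e+01, -3.52920806e+01,  7.09286495e-02,
        2.13131472e-02, -1.26047021e-05]), 'eef_pos': array([205.93911871, 509.97817849, 224.42806575]), 'eef_rot': array([-3.14156406e+00, -2.76968640e-05,  2.75779616e+00]), 'wrist_force': array([0.1985871 , 0.49450608, 0.11532019]), 'moment': array([0.03207214, 0.03190308, 0.03078417]), 'finger_force': 0.0, 'finger_gap': 93.83997851664489}
```

View pics/top.png

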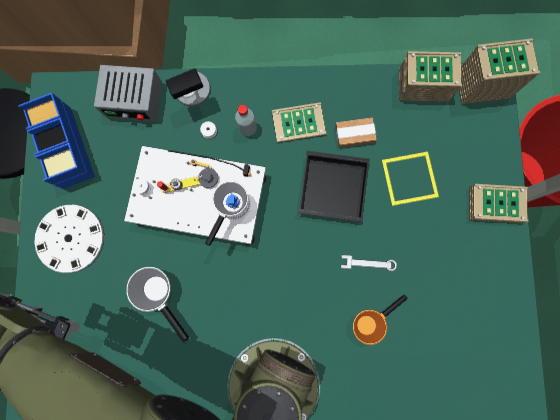

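View pics/scene.png

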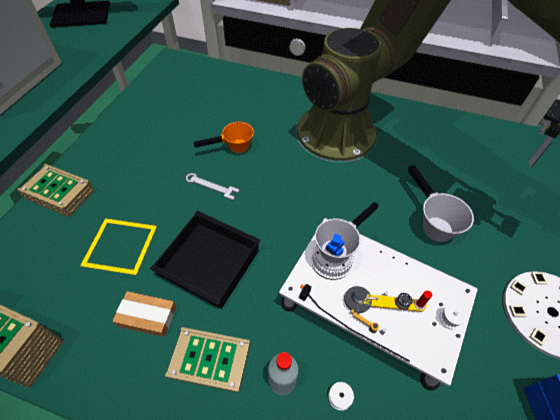

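The top picture shows three cup-like candidates: the small steel cup with blue relays on the drive pulley at (229,200), a larger steel cup at (148,290) and an orange one at (370,327). By the description, the one on the drive is meant. Next I'll check it in a crop and compute the poses.

```bash
cat > m.py <<'E'
from h import *
s=imaging.camera('scene');t=imaging.camera('top')
def best(c,k,near=None):
    L=trace(c,k)
    if near is not None: L=sorted(L,key=lambda d:np.hypot(d['rect'][0]-near[0],d['rect'][1]-near[1]))
    return L[0] if L else None
def quad(c,k,near,z):
    d=best(c,k,near); 
    cn,_=cv2.findContours(d['region'].astype(np.uint8),0,2); b=cv2.minAreaRect(max(cn,key=cv2.contourArea))
    P=np.array([atz(c,*p,z)[:2] for p in cv2.boxPoints(b)]); return P
for k,near,z in(('tray',(335,188),45),('square',(411,178),0),('drive',(194,195),80)):
    P=quad(t,k,near,z);e=P[1]-P[0];f=P[2]-P[1]
    print(k,P.mean(0).round(1),'edges',np.linalg.norm(e).round(),np.degrees(np.arctan2(e[1],e[0])).round(1),np.linalg.norm(f).round(),np.degrees(np.arctan2(f[1],f[0])).round(1))
for c,n1,n2 in((t,(229,203),(161,184)),(s,(345,238),(424,297))):
    m=best(c,'cup_middle',n1)
    print('cup rect',m['rect'],m['p'],'centre at rim z', atz(c,m['rect'][0],m['rect'][1],178).round(1))
    hsv=cv2.cvtColor(c['img'],cv2.COLOR_RGB2HSV)
    red=(((hsv[...,0]<6)|(hsv[...,0]>174))&(hsv[...,1]>150)&(hsv[...,2]>90)).astype(np.uint8)
    n,l,st,ce=cv2.connectedComponentsWithStats(red)
    i=1+np.argmin(np.hypot(*(ce[1:]-n2).T)); print('red',st[i],ce[i],'post top',atz(c,*ce[i],140).round(1))
# steel rim ellipse & handle in top view
img=cv2.resize(t['img'][130:260,115:285],None,fx=4,fy=4,interpolation=cv2.INTER_CUBIC)
cv2.imwrite('pics/crop.png',img[:,:,::-1])
for k,p in(('bottle',(249,118)),('carrier',(297,123)),('spare_pulley',(208,128)),('wrench',(369,262)),('bigcup',(148,290)),('disc',(68,238))): print(k,atz(t,*p,0).round())
E
python3 m.py
```

```text
tray [ 556.3 -183.5] edges 191.0 -8.1 185.0 -98.4
square [ 585.5 -414.2] edges 144.0 -79.5 143.0 -172.8
drive [533.6 208.6] edges 230.0 -7.8 376.0 -101.4
cup rect [227.4, 212.1, 36.9, 60.2] 0.74 centre at rim z [463.6 103.5 178. ]
red [157 182   6   6  27] [159.51851852 184.11111111] post top [548.9 291.  140. ]
cup rect [348.2, 233.2, 61.0, 60.7] 0.59 centre at rim z [483.1 119.1 178. ]
red [419 291  13  16  93] [425.6344086  297.69892473] post top [551.7 291.5 140. ]
bottle [782.  64.   0.]
carrier [763. -82.   0.]
spare_pulley [753. 189.   0.]
wrench [ 339. -282.    0.]
bigcup [269. 358.   0.]
disc [424. 600.   0.]
```

View pics/crop.png

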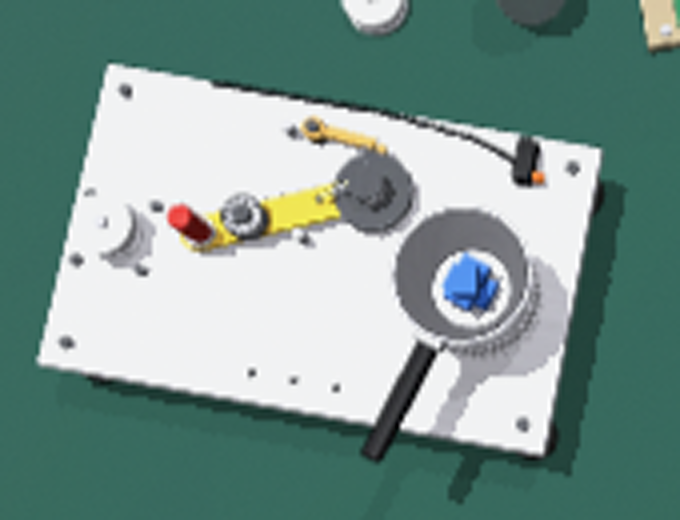

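Emit:
{"name": "arm_command", "arguments": {
  "steps": [
    [1,0,0,-40,0],
    [1,0,0,-80,0],
    [1,0,60,-120,0],
    [1,0,120,-120,0],
    [1,0,180,-120,0],
    [1,0,240,-120,0],
    [1,0,300,-120,0],
    [1,0,360,-120,0],
    [1,0,420,-120,0],
    [1,0,420,-120,0],
    [1,0,420,-120,0],
    [1,0,420,-120,0]
  ]
}}

```text
clock: 3.15
eef_pos: [304.1, 753.1, 289.3]
eef_rot: [3.099, 0.0, 2.758]
wrist_force: [0.1, 0.2, 0.2]
finger_gap: 93.8
finger_force: 0.0
```

Emit:
{"name": "arm_command", "arguments": {
  "steps": [
    [1,0,-60,0,0],
    [1,0,-60,0,0],
    [1,0,-60,0,0]
  ]
}}

```text
clock: 3.52
eef_pos: [280.8, 695.7, 286.3]
eef_rot: [3.102, -0.0, 2.758]
wrist_force: [0.2, -0.0, 0.4]
finger_gap: 94.0
finger_force: 0.0
```

```bash
python3 -c "
from h import *
s=monitor.read_state();print(s['joints'],s['eef_pos'],s['eef_rot'])"
```

```text
[ 1.13768756  0.75284153  0.71127502  0.00205747  1.63772361 -0.04920649] [280.80587587 695.73063517 286.30507187] [ 3.10178746e+00 -8.85151082e-05  2.75787055e+00]
```

```bash
python3 - <<'E'
from h import *
s=imaging.camera('scene');t=imaging.camera('top')
a=atz(t,230.5,198,178);e=atz(t,208,244.5,166);n=atz(t,223,216.2,166)
print('top rim',a,'hend',e,'hnear',n,np.degrees(np.arctan2(*(e-n)[[1,0]])),np.degrees(np.arctan2(*(e-a)[[1,0]])),np.linalg.norm((e-a)[:2]))
print('scene rim',atz(s,337,234,178),'hend',atz(s,377,206,166))
im=np.hstack([cv2.resize(s['img'][170:340,270:490],None,fx=3.6,fy=3.5,interpolation=cv2.INTER_CUBIC)])
cv2.imwrite('pics/sc.png',im[:,:,::-1])
E
```

```text
top rim [500.11310316  95.67611005 178.        ] hend [382.65997853 154.570933   166.        ] hnear [455.07431015 116.54519019 166.        ] 152.29542968154934 153.369321970884 131.3919200548252
scene rim [492.507953    98.25306646 178.        ] hend [385.35626708 163.17058688 166.        ]
```

View pics/sc.png

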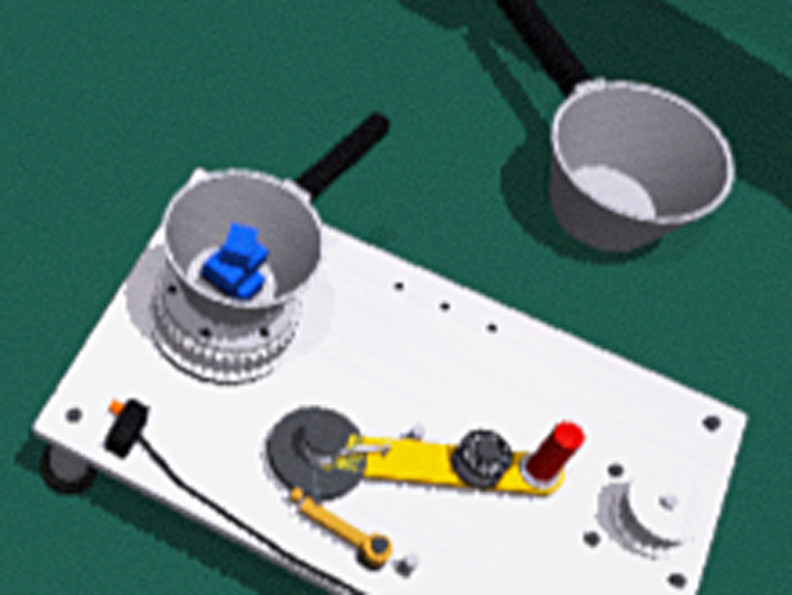

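Emit:
{"name": "arm_command", "arguments": {
  "steps": [
    [1,-60,-30,0,1],
    [1,-120,-60,0,2],
    [1,-180,-90,0,3],
    [1,-240,-120,0,4],
    [1,-300,-180,0,5],
    [1,-360,-240,0,6],
    [1,-420,-300,0,6],
    [1,-460,-360,0,6],
    [1,-500,-420,0,6],
    [1,-540,-480,0,6],
    [1,-570,-540,0,6],
    [1,-580,-600,0,6],
    [1,-580,-660,0,6],
    [1,-580,-720,0,6],
    [1,-580,-780,0,6],
    [1,-580,-820,0,6]
  ]
}}

```text
clock: 5.62
eef_pos: [536.5, -210.1, 256.3]
eef_rot: [3.101, -0.002, 2.653]
wrist_force: [0.5, -0.3, 0.2]
finger_gap: 93.6
finger_force: 0.0
```

Emit:
{"name": "arm_command", "arguments": {
  "steps": [
    [1,-60,20,-20,0],
    [1,-120,40,-40,0],
    [1,-180,60,-60,0],
    [1,-1000,60,-60,0],
    [1,-1000,60,-60,0],
    [1,-1000,60,-60,0],
    [1,-1000,60,-60,0],
    [1,-1000,60,-60,0]
  ]
}}

```text
clock: 6.62
eef_pos: [770.9, -296.8, 251.2]
eef_rot: [3.096, 0.036, 2.651]
wrist_force: [0.3, 0.6, 1.0]
finger_gap: 93.8
finger_force: 0.0
```

```bash
cat > st.py <<'E'
from h import *
from scipy.spatial.transform import Rotation as Ro
s=monitor.read_state();R=Ro.from_euler('xyz',s['eef_rot']).as_matrix()
print(round(s['clock'],2),s['joints'].round(3),s['eef_pos'].round(1),s['eef_rot'].round(3));print(R.round(3))
z=R[:,2];print('tool z az',np.degrees(np.arctan2(z[1],z[0])).round(1),'tilt',np.degrees(np.arccos(-z[2])).round(1),'F',s['wrist_force'].round(1),s['finger_gap'].round(1))
json.dump([*map(list,(s['joints'],s['eef_pos'],s['eef_rot']))],open('log.jsonl','a'));open('log.jsonl','a').write('\n')
E
python3 st.py
```

```text
6.62 [-0.425  1.071  0.235  0.045  1.797 -1.496] [ 770.9 -296.8  251.2] [3.096 0.036 2.651]
[[-0.882  0.469  0.053]
 [ 0.471  0.882  0.023]
 [-0.036  0.046 -0.998]]Traceback (most recent call last):
  File "st.py", line 5, in <module>
    z=R[:,2];print('tool z az',np.degrees(np.arctan2(z[1],z[0])).round(1),'tilt',np.degrees(np.arccos(-z[2])).round(1),'F',s['wrist_force'].round(1),s['finger_gap'].round(1))
                                                                                                                                                     ^^^^^^^^^^^^^^^^^^^^^
AttributeError: 'float' object has no attribute 'round'
```

Emit:
{"name": "arm_command", "arguments": {
  "steps": [
    [1,10,-50,-50,0],
    [1,10,-82,-80,0],
    [1,10,-82,-80,0]
  ]
}}

```text
clock: 7.0
eef_pos: [709.1, -364.4, 327.7]
eef_rot: [3.096, 0.048, 2.648]
wrist_force: [0.2, 0.1, -0.4]
finger_gap: 94.1
finger_force: 0.0
```

Emit:
{"name": "arm_command", "arguments": {
  "steps": [
    [1,-60,0,-10,0]
  ]
}}

```text
clock: 7.12
eef_pos: [722.0, -368.0, 317.2]
eef_rot: [3.095, 0.08, 2.649]
wrist_force: [0.8, -0.5, -0.3]
finger_gap: 93.8
finger_force: 0.0
```

Emit:
{"name": "arm_command", "arguments": {
  "steps": [
    [1,-60,0,-10,0]
  ]
}}

```text
clock: 7.25
eef_pos: [732.5, -373.5, 309.8]
eef_rot: [3.094, 0.113, 2.649]
wrist_force: [-0.1, -0.8, -0.6]
finger_gap: 93.9
finger_force: 0.0
```

Emit:
{"name": "arm_command", "arguments": {
  "steps": [
    [1,-60,0,-10,0]
  ]
}}

```text
clock: 7.38
eef_pos: [741.6, -379.1, 306.1]
eef_rot: [3.093, 0.148, 2.647]
wrist_force: [0.2, 0.5, 0.2]
finger_gap: 94.1
finger_force: 0.0
```

Emit:
{"name": "arm_command", "arguments": {
  "steps": [
    [1,-60,0,0,0]
  ]
}}

```text
clock: 7.5
eef_pos: [753.0, -385.6, 296.8]
eef_rot: [3.092, 0.183, 2.645]
wrist_force: [-0.9, 0.5, 0.0]
finger_gap: 93.9
finger_force: 0.0
```

Emit:
{"name": "arm_command", "arguments": {
  "steps": [
    [1,-60,0,0,0]
  ]
}}

```text
clock: 7.62
eef_pos: [763.7, -391.8, 288.6]
eef_rot: [3.091, 0.217, 2.644]
wrist_force: [0.4, -0.0, 0.7]
finger_gap: 93.9
finger_force: 0.0
```

```bash
sed -i "s/s\['finger_gap'\].round(1)/s['finger_gap']/" st.py; python3 st.py
```

```text
7.62 [-0.534  1.032  0.235  0.058  1.66  -1.601] [ 763.7 -391.8  288.6] [3.091 0.217 2.644]
[[-0.858  0.467  0.213]
 [ 0.466  0.883 -0.058]
 [-0.215  0.049 -0.975]]
tool z az -15.3 tilt 12.7 F [ 0.4 -0.   0.7] 93.8952036644383
```

Emit:
{"name": "arm_command", "arguments": {
  "steps": [
    [1,-60,0,10,0]
  ]
}}

```text
clock: 7.75
eef_pos: [776.4, -398.6, 275.2]
eef_rot: [3.09, 0.252, 2.642]
wrist_force: [-0.2, -0.8, 0.1]
finger_gap: 94.1
finger_force: 0.0
```

Emit:
{"name": "arm_command", "arguments": {
  "steps": [
    [1,-60,0,10,0]
  ]
}}

```text
clock: 7.88
eef_pos: [788.2, -405.0, 263.1]
eef_rot: [3.089, 0.286, 2.64]
wrist_force: [0.3, 0.3, 0.7]
finger_gap: 94.1
finger_force: 0.0
```

Emit:
{"name": "arm_command", "arguments": {
  "steps": [
    [1,-60,0,10,0]
  ]
}}

```text
clock: 8.0
eef_pos: [799.0, -411.0, 254.3]
eef_rot: [3.088, 0.321, 2.638]
wrist_force: [-0.2, 0.0, -0.3]
finger_gap: 94.0
finger_force: 0.0
```

Emit:
{"name": "arm_command", "arguments": {
  "steps": [
    [1,-60,0,15,0]
  ]
}}

```text
clock: 8.12
eef_pos: [810.3, -417.1, 244.0]
eef_rot: [3.087, 0.357, 2.636]
wrist_force: [0.0, 0.2, 0.6]
finger_gap: 93.4
finger_force: 0.0
```

Emit:
{"name": "arm_command", "arguments": {
  "steps": [
    [1,-60,0,15,0]
  ]
}}

```text
clock: 8.25
eef_pos: [820.8, -422.8, 235.6]
eef_rot: [3.085, 0.393, 2.634]
wrist_force: [-0.1, -0.0, 0.2]
finger_gap: 93.9
finger_force: 0.0
```

Emit:
{"name": "arm_command", "arguments": {
  "steps": [
    [1,-60,0,15,0]
  ]
}}

```text
clock: 8.38
eef_pos: [830.3, -428.2, 230.2]
eef_rot: [3.084, 0.429, 2.632]
wrist_force: [0.8, -0.1, 0.5]
finger_gap: 93.6
finger_force: 0.0
```

Emit:
{"name": "arm_command", "arguments": {
  "steps": [
    [1,-60,0,20,0]
  ]
}}

```text
clock: 8.5
eef_pos: [840.2, -433.7, 223.4]
eef_rot: [3.083, 0.465, 2.629]
wrist_force: [0.5, 0.7, 0.5]
finger_gap: 93.8
finger_force: 0.0
```

Emit:
{"name": "arm_command", "arguments": {
  "steps": [
    [1,-60,0,20,0]
  ]
}}

```text
clock: 8.62
eef_pos: [849.3, -438.8, 218.4]
eef_rot: [3.081, 0.501, 2.627]
wrist_force: [0.2, 0.1, 0.6]
finger_gap: 93.8
finger_force: 0.0
```

```bash
python3 st.py
```

```text
8.62 [-0.533  1.148  0.235  0.073  1.26  -1.609] [ 849.3 -438.8  218.4] [3.081 0.501 2.627]
[[-0.764  0.466  0.447]
 [ 0.432  0.883 -0.184]
 [-0.48   0.053 -0.876]]
tool z az -22.3 tilt 28.9 F [0.2 0.1 0.6] 93.82550462748821
```

Emit:
{"name": "arm_command", "arguments": {
  "steps": [
    [1,-60,0,0,0]
  ]
}}

```text
clock: 8.75
eef_pos: [852.3, -442.0, 232.9]
eef_rot: [3.08, 0.533, 2.624]
wrist_force: [-0.8, 0.7, -0.3]
finger_gap: 93.7
finger_force: 0.0
```

Emit:
{"name": "arm_command", "arguments": {
  "steps": [
    [1,-60,0,0,0]
  ]
}}

```text
clock: 8.88
eef_pos: [854.6, -445.3, 252.5]
eef_rot: [3.078, 0.569, 2.622]
wrist_force: [-0.0, 0.2, 0.6]
finger_gap: 93.8
finger_force: 0.0
```

Emit:
{"name": "arm_command", "arguments": {
  "steps": [
    [1,-60,0,5,0]
  ]
}}

```text
clock: 9.0
eef_pos: [858.0, -448.8, 266.7]
eef_rot: [3.077, 0.604, 2.619]
wrist_force: [-0.2, 0.1, -0.6]
finger_gap: 94.1
finger_force: 0.0
```

Emit:
{"name": "arm_command", "arguments": {
  "steps": [
    [1,-60,0,10,0]
  ]
}}

```text
clock: 9.12
eef_pos: [862.4, -452.3, 276.2]
eef_rot: [3.075, 0.638, 2.616]
wrist_force: [-0.5, 0.4, 0.1]
finger_gap: 94.1
finger_force: 0.0
```

Emit:
{"name": "arm_command", "arguments": {
  "steps": [
    [1,-60,0,15,0]
  ]
}}

```text
clock: 9.25
eef_pos: [867.6, -456.0, 282.8]
eef_rot: [3.073, 0.672, 2.613]
wrist_force: [-0.7, -0.1, 0.0]
finger_gap: 94.3
finger_force: 0.0
```

Emit:
{"name": "arm_command", "arguments": {
  "steps": [
    [1,-60,0,15,0]
  ]
}}

```text
clock: 9.38
eef_pos: [872.2, -459.3, 291.2]
eef_rot: [3.071, 0.706, 2.61]
wrist_force: [0.3, -0.1, -0.9]
finger_gap: 94.0
finger_force: 0.0
```

Emit:
{"name": "arm_command", "arguments": {
  "steps": [
    [1,-60,0,20,0]
  ]
}}

```text
clock: 9.5
eef_pos: [877.3, -462.8, 298.3]
eef_rot: [3.068, 0.741, 2.606]
wrist_force: [-0.6, -0.4, -0.2]
finger_gap: 94.0
finger_force: 0.0
```

Emit:
{"name": "arm_command", "arguments": {
  "steps": [
    [1,-60,0,20,0]
  ]
}}

```text
clock: 9.62
eef_pos: [881.7, -465.9, 306.6]
eef_rot: [3.066, 0.774, 2.603]
wrist_force: [0.6, -0.6, -0.1]
finger_gap: 93.8
finger_force: 0.0
```

Emit:
{"name": "arm_command", "arguments": {
  "steps": [
    [1,-55,0,25,0]
  ]
}}

```text
clock: 9.75
eef_pos: [887.0, -469.3, 311.5]
eef_rot: [3.063, 0.807, 2.599]
wrist_force: [0.0, -0.3, 1.1]
finger_gap: 93.9
finger_force: 0.0
```

Emit:
{"name": "arm_command", "arguments": {
  "steps": [
    [1,-55,0,25,0]
  ]
}}

```text
clock: 9.88
eef_pos: [891.6, -472.2, 316.6]
eef_rot: [3.06, 0.838, 2.596]
wrist_force: [-0.6, -0.2, -1.0]
finger_gap: 94.1
finger_force: 0.0
```

```bash
python3 st.py; wc -l log.jsonl
```

```text
9.88 [-0.543  1.093  0.235  0.096  0.978 -1.622] [ 891.6 -472.2  316.6] [3.06  0.838 2.596]
[[-0.572  0.466  0.675]
 [ 0.347  0.883 -0.315]
 [-0.743  0.054 -0.667]]
tool z az -25.0 tilt 48.2 F [-0.6 -0.2 -1. ] 94.11880693509949
3 log.jsonl
```

```bash
cat > fk.py <<'E'
from h import *
from scipy.spatial.transform import Rotation as Ro
from scipy.optimize import least_squares
D=[json.loads(l) for l in open('log.jsonl')]
D+=[[[1.12039393,.299924,1.52101,0,1.320689,-.0666125],[205.939,509.978,224.428],[-3.141564,0,2.757796]],
[[1.13768756,0.75284153,0.71127502,0.00205747,1.63772361,-0.04920649],[280.806,695.731,286.305],[3.10178746,-.0000885,2.75787]],
[[-0.425,1.071,0.235,0.045,1.797,-1.496],[770.9,-296.8,251.2],[3.096,0.036,2.651]]]
def fk(p,q,s4=1,s6=1):
    a,h,l1,l2,e,L,c6=p
    R1=Ro.from_euler('z',q[0]);A=R1*Ro.from_euler('y',q[1]);B=A*Ro.from_euler('y',q[2])
    T=B*Ro.from_euler('z',s4*q[3])*Ro.from_euler('y',q[4])*Ro.from_euler('z',s6*q[5]+c6)
    return np.array([0,0,h])+R1.apply([a,0,0])+A.apply([0,0,l1])+B.apply([e,0,l2])+T.apply([0,0,L]),T
def res(p,s4,s6):
    r=[]
    for q,x,o in D:
        X,T=fk(p,q,s4,s6);r+=list(X-x)+list(500*(T.inv()*Ro.from_euler('xyz',o)).as_rotvec())
    return np.array(r+list(.02*(np.array(p[:6])-[25,400,450,450,0,200])))
def fit():
    return min((least_squares(res,[25,400,450,450,0,200,c],args=(s4,s6)) .__dict__|{'s':(s4,s6)} if 0 else (lambda f:(f.cost,tuple(f.x),s4,s6))(least_squares(res,[25,400,450,450,0,200,c],args=(s4,s6))) for s4 in(1,-1) for s6 in(1,-1) for c in(0,1.57,3.14,-1.57)))
lo=np.array([-3.03,-.79,.23,-1.04,0,-2.55]);hi=np.array([3.03,2.21,2.52,4.18,3.07,2.55])
def ik(F,x,T,q0):
    _,p,s4,s6=F
    f=lambda q:np.r_[(lambda r:r[0]-x)(fk(p,q,s4,s6)),300*(fk(p,q,s4,s6)[1].inv()*T).as_rotvec()]
    return least_squares(f,np.clip(q0,lo+1e-3,hi-1e-3),bounds=(lo,hi))
E
cat > chk.py <<'E'
from fk import *
F=fit();print(F[0],np.round(F[1],2),F[2:])
s=monitor.read_state();T0=Ro.from_euler('xyz',s['eef_rot'])
ax=np.array([.466,.883,0]);ax/=np.linalg.norm(ax)
for extra in (0,6,12,18):
  T=Ro.from_rotvec(-ax*np.radians(extra))*T0
  if T.as_matrix()[2,2]<T0.as_matrix()[2,2]: T=Ro.from_rotvec(ax*np.radians(extra))*T0
  for nm,x in (('grip',[418,138,166]),('above',[418,138,220]),('tray',[530,-190,230]),('sq',[505,-370,50])):
    for turn in (0,180,-180):
      if turn and nm!='tray': continue
      TT=T*Ro.from_euler('z',turn,degrees=True)
      q0s=[s['joints'],[.5,.3,1.5,0,1,-1.5],[.5,.3,1.5,1,1,1.5],[.5,.3,1.5,-1,1,0],[.3,0,2,2,1,0]]
      b=min((ik(F,x,TT,q) for q in q0s),key=lambda r:r.cost)
      print(extra,nm,turn,round(b.cost,2),b.x.round(2))
E
python3 chk.py
```

```text
3925.3264761009336 [ 15.76 246.15 414.3  433.91  39.02 272.25   1.57] (1, 1)
0 grip 0 114.38 [ 0.75 -0.01  2.24 -1.04  0.89  0.38]
0 above 0 0.0 [ 0.76 -0.11  2.22 -1.01  0.96  0.29]
0 tray 0 0.0 [-0.29 -0.03  2.12 -0.47  0.24 -0.95]
0 tray 180 0.0 [-0.29 -0.03  2.12 -0.47  0.24  2.19]
0 tray -180 0.0 [-0.29 -0.03  2.12 -0.47  0.24  2.19]
0 sq 0 1388.74 [-0.65  0.44  1.95  0.91  0.08 -2.55]
6 grip 0 885.5 [ 0.79 -0.    2.22 -1.04  0.96  0.4 ]
6 above 0 271.73 [ 0.8  -0.1   2.21 -1.04  1.01  0.32]
6 tray 0 6.74 [-0.29 -0.04  2.18 -1.04  0.14 -0.38]
6 tray 180 33.71 [-0.3  -0.04  2.17 -0.84  0.13  2.55]
6 tray -180 33.71 [-0.3  -0.04  2.17 -0.84  0.13  2.55]
6 sq 0 3063.64 [-0.62  0.43  1.96  0.93  0.02 -2.55]
12 grip 0 2373.83 [ 0.83  0.01  2.21 -1.04  1.03  0.43]
12 above 0 1332.69 [ 0.83 -0.1   2.2  -1.04  1.07  0.33]
12 tray 0 0.0 [-0.27 -0.02  2.24  4.01  0.2   0.86]
12 tray 180 0.0 [-0.27 -0.02  2.24  4.01  0.2  -2.28]
12 tray -180 0.0 [-0.27 -0.02  2.24  4.01  0.2  -2.28]
12 sq 0 0.0 [-0.74  0.58  2.11  2.69  0.63  1.85]
18 grip 0 3799.29 [0.68 0.24 2.51 4.18 1.   1.36]
18 above 0 3191.55 [ 0.87 -0.08  2.18 -1.04  1.13  0.36]
18 tray 0 0.0 [-0.26  0.01  2.29  3.64  0.35  1.23]
18 tray 180 0.0 [-0.26  0.01  2.29  3.64  0.35 -1.91]
18 tray -180 0.0 [-0.26  0.01  2.29  3.64  0.35 -1.91]
18 sq 0 0.0 [-0.75  0.64  2.13  2.75  0.81  1.78]
```

```bash
cat log.jsonl | cut -c1-400; python3 - <<'E'
from fk import *
F=fit();print(res(np.array(F[1]),*F[2:])[:36].reshape(-1,6).round(1))
E
```

```text
[[-0.5337219767918848, 1.031815542956109, 0.23457807697581695, 0.058476046701061934, 1.6603709003666265, -1.6005258615823263], [763.675190520598, -391.7506053294704, 288.5901000441814], [3.090999529696257, 0.21657763229155558, 2.643613125262044]]
[[-0.5333482981221853, 1.1480976227565212, 0.23457564943464654, 0.07261333340555275, 1.260017291343191, -1.6093037122766098], [849.2859915492369, -438.75026157909065, 218.3850316711718], [3.081335864284191, 0.5007228100643295, 2.6267434994140944]]
[[-0.5431317954343922, 1.092775946714264, 0.23505577714403778, 0.09562185591263997, 0.9775265099294492, -1.6224573946310543], [891.6071208551866, -472.23815991728725, 316.5665558510558], [3.0602310748553747, 0.8382053752746379, 2.595612526386519]]
[[-19.6 -29.5  -2.5  -0.   -0.   -0.1]
 [-15.4 -31.8   2.1  -0.   -0.   -0.1]
 [-10.7 -34.4   5.2   0.   -0.   -0.1]
 [ 33.  -15.8   0.1  -0.   -0.   -0.1]
 [ 31.5 -18.9  -2.4   0.   -0.   -0.1]
 [-20.  -29.9  -2.4   0.3  -0.3   0.4]]
```

```bash
sed -i 's/a,h,l1,l2,e,L,c6=p/a,h,l1,l2,e,L,c6,d=p/; s/R1.apply(\[a,0,0\])/R1.apply([a,d,0])/; s/,200,c\]/,200,c,0]/g' fk.py
cat > chk.py <<'E'
from fk import *
F=fit();print(F[0],np.round(F[1],2),F[2:]);print(abs(res(np.array(F[1]),*F[2:])[:36]).max())
s=monitor.read_state();T0=Ro.from_euler('xyz',s['eef_rot']);q=s['joints']
ax=np.array([-.466,-.883,0]);ax/=np.linalg.norm(ax)
def path(P,T,q):
    # walk through waypoints, 15 mm steps, report worst error and joints at each
    X=fk(F[1],q,*F[2:])[0]
    for p in P:
        n=max(2,int(np.linalg.norm(np.array(p)-X)/15));w=0
        for k in range(1,n+1):
            r=ik(F,X+(np.array(p)-X)*k/n,T,q);q=r.x;w=max(w,r.cost)
        X=np.array(p);print('  ',p,'worst',round(w,2),'end',round(r.cost,2),q.round(2))
    return q
if __name__=='__main__':
  for e in (-12,-6,0,6,12):
    T=Ro.from_rotvec(ax*np.radians(e))*T0;z=T.as_matrix()[:,2];print('tilt',np.degrees(np.arccos(-z[2])))
    qq=path([[820,-380,330],[600,-100,330],[380,158,260],[418,138,166],[418,138,280],[530,-190,270],[560,-300,250],[505,-370,150],[505,-370,50]],T,q)
E
python3 chk.py
```

```text
7.626901337499744 [  2.72 224.93 422.35 445.81  43.33 251.61   1.57  36.57] (1, 1)
0.37042181492202503
tilt 36.21385081736016
   [820, -380, 330] worst 352.31 end 0.0 [-0.48  0.8   0.64  0.04  1.07 -1.55]
   [600, -100, 330] worst 0.0 end 0.0 [-0.16  0.07  1.66 -0.21  0.81 -1.12]
   [380, 158, 260] worst 0.0 end 0.0 [ 0.62 -0.21  2.09 -0.64  1.02 -0.16]
   [418, 138, 166] worst 0.0 end 0.0 [ 0.51 -0.02  2.17 -0.77  0.75 -0.03]
   [418, 138, 280] worst 0.0 end 0.0 [ 0.51 -0.19  2.02 -0.6   0.99 -0.29]
   [530, -190, 270] worst 0.0 end 0.0 [-0.4  -0.    1.88 -0.02  0.64 -1.45]
   [560, -300, 250] worst 0.0 end 0.0 [-0.59  0.18  1.72  0.17  0.62 -1.75]
   [505, -370, 150] worst 0.0 end 0.0 [-0.77  0.3   1.84  0.48  0.45 -2.21]
   [505, -370, 50] worst 3.89 end 3.89 [-0.77  0.48  1.88  0.81  0.27 -2.55]
tilt 42.20384074445077
   [820, -380, 330] worst 26.61 end 0.0 [-0.48  0.74  0.79  0.05  0.88 -1.56]
   [600, -100, 330] worst 0.0 end 0.0 [-0.15  0.03  1.73 -0.3   0.68 -1.04]
   [380, 158, 260] worst 0.0 end 0.0 [ 0.68 -0.21  2.13 -0.79  1.01 -0.02]
   [418, 138, 166] worst 0.0 end 0.0 
[... 1933 characters left out ...]
0.0 end 0.0 [-0.48  0.63  1.1   0.1   0.37 -1.62]
   [600, -100, 330] worst 0.0 end 0.0 [-0.11 -0.01  1.93 -0.99  0.35 -0.38]
   [380, 158, 260] worst 742.24 end 730.65 [ 0.79 -0.19  2.17 -1.04  1.08  0.22]
   [418, 138, 166] worst 2735.03 end 2735.03 [ 0.64 -0.02  2.18 -1.04  0.89  0.26]
   [418, 138, 280] worst 2318.38 end 628.85 [ 0.65 -0.2   2.13 -1.04  0.98  0.1 ]
   [530, -190, 270] worst 626.71 end 0.37 [-0.39 -0.07  2.14 -1.04  0.05 -0.44]
   [560, -300, 250] worst 139.45 end 139.45 [-0.58  0.12  1.96  0.97  0.11 -2.55]
   [505, -370, 150] worst 2485.74 end 2485.74 [-0.71  0.25  1.96  0.9   0.12 -2.55]
   [505, -370, 50] worst 5377.33 end 5377.33 [-0.67  0.43  1.92  0.9   0.02 -2.55]
```

```bash
cat > pour.py <<'E'
from chk import *
a=42.2
Ta=Ro.from_rotvec(ax*np.radians(-6))*T0
h=np.radians(153);Yc=np.array([np.cos(h),np.sin(h),0]);Zc=np.array([0,0,1.])
inv=Ta.inv()
mid=inv.apply(-92*Yc-17*Zc);rim=inv.apply(-92*Yc+12*Zc);zc=inv.apply(Zc)
tray=np.array([556,-183])
for b in (60,66,72,76):
  Tb=Ro.from_rotvec(ax*np.radians(b-a))*Ta
  for z in (240,280,320,360):
    out=[]
    for turn in (0,90,180):
      TT=Tb*Ro.from_euler('z',turn,degrees=True)
      Tp=Tb*Ro.from_euler('z',180,degrees=True)
      xy=tray-Tp.apply(rim)[:2]
      bst=min((ik(F,[*xy,z],TT,q0) for q0 in ([-.4,0,1.9,0,.4,-1.4+np.radians(turn)],[-.4,0,1.9,-.8,.2,-.6+np.radians(turn)],[-.4,0,1.9,.8,.2,-2+np.radians(turn)])),key=lambda r:r.cost)
      out.append((turn,round(bst.cost,1),bst.x.round(2).tolist()))
    zz=Tp.apply(zc);low=z+Tp.apply(rim)[2]-46*np.sqrt(1-zz[2]**2)
    print(b,z,xy.round(),'cup tilt',np.degrees(np.arccos(zz[2])).round(),'rim low',low.round(),out)
E
python3 pour.py
```

```text
7.626901337499744 [  2.72 224.93 422.35 445.81  43.33 251.61   1.57  36.57] (1, 1)
0.37042181492202503
60 240 [ 548. -182.] cup tilt 102.0 rim low 103.0 [(0, np.float64(115.7), [-0.37, 0.0, 2.11, -1.04, 0.05, -0.43]), (90, np.float64(115.7), [-0.37, 0.0, 2.11, -1.04, 0.05, 1.14]), (180, np.float64(131.8), [-0.38, 0.0, 2.11, -0.89, 0.03, 2.55])]
60 280 [ 548. -182.] cup tilt 102.0 rim low 143.0 [(0, np.float64(0.0), [-0.35, -0.05, 2.09, -0.99, 0.1, -0.47]), (90, np.float64(0.0), [-0.35, -0.05, 2.09, -0.99, 0.1, 1.1]), (180, np.float64(2.0), [-0.35, -0.05, 2.09, -0.87, 0.1, 2.55])]
60 320 [ 548. -182.] cup tilt 102.0 rim low 183.0 [(0, np.float64(0.0), [-0.35, -0.1, 2.04, -0.48, 0.18, -0.99]), (90, np.float64(0.0), [-0.35, -0.1, 2.04, -0.48, 0.18, 0.58]), (180, np.float64(0.0), [-0.35, -0.1, 2.04, -0.48, 0.18, 2.15])]
60 360 [ 548. -182.] cup tilt 102.0 rim low 223.0 [(0, np.float64(0.0), [-0.35, -0.15, 1.98, -0.31, 0.28, -1.16]), (90, np.float64(0.0), [-0.35, -0.15, 1.98, -0.31, 0.28, 0.41]), (180, np.float64(0.0), [-0.35, -0.15, 1.98, -0.31, 0.28, 1.98])]
66 240 [ 540. -177.] cup til
[... 2230 characters left out ...]
im low 153.0 [(0, np.float64(2181.9), [-0.39, -0.17, 2.17, 0.73, 0.0, -2.23]), (90, np.float64(2181.9), [-0.39, -0.17, 2.17, 0.97, 0.0, -0.9]), (180, np.float64(0.0), [-0.32, -0.05, 2.27, 3.44, 0.42, -1.76])]
76 320 [ 526. -170.] cup tilt 118.0 rim low 193.0 [(0, np.float64(1166.0), [-0.39, -0.21, 2.16, -1.04, 0.0, -0.47]), (90, np.float64(698.1), [-0.45, -0.18, 2.21, 2.6, 0.19, -2.55]), (180, np.float64(0.0), [-0.32, -0.13, 2.23, 3.55, 0.31, -1.88])]
76 360 [ 526. -170.] cup tilt 118.0 rim low 233.0 [(0, np.float64(509.7), [-0.39, -0.25, 2.14, -1.04, 0.0, -0.47]), (90, np.float64(397.5), [-0.42, -0.23, 2.17, 2.61, 0.09, -2.55]), (180, np.float64(0.0), [-0.32, -0.2, 2.18, 3.78, 0.2, -2.12])]
```

```bash
cat > w.py <<'E'
import sys
from h import *
from scipy.spatial.transform import Rotation as Ro
s=monitor.read_state();R=Ro.from_euler('xyz',s['eef_rot'])
for a in sys.argv[1:]:
    d=np.array(eval(a),float)-s['eef_pos'];print(a,R.inv().apply(d).round().astype(int).tolist(),round(np.linalg.norm(d)))
E
python3 w.py [820,-380,330] [600,-100,330] [400,147,270]
```

```text
[820,-380,330] [63, 49, -86] 118
[600,-100,330] [286, 194, -323] 473
[400,147,270] [531, 315, -496] 792
```

Emit:
{"name": "arm_command", "arguments": {
  "steps": [
    [1,32,25,-43,0],
    [1,63,49,-86,0],
    [1,91,67,-116,0],
    [1,119,85,-146,0],
    [1,147,103,-175,0],
    [1,175,121,-205,0],
    [1,203,139,-235,0],
    [1,231,157,-264,0],
    [1,259,175,-294,0],
    [1,286,194,-323,0],
    [1,321,211,-348,0],
    [1,356,228,-373,0],
    [1,391,245,-398,0],
    [1,426,262,-423,0],
    [1,461,280,-448,0],
    [1,496,298,-472,0],
    [1,531,315,-496,0],
    [1,531,315,-496,0],
    [1,531,315,-496,0]
  ]
}}

```text
clock: 12.25
eef_pos: [399.8, 147.1, 271.4]
eef_rot: [3.059, 0.836, 2.595]
wrist_force: [-0.2, -0.3, 0.2]
finger_gap: 94.0
finger_force: 0.0
```

```bash
python3 st.py; python3 w.py [420,136,200] [420,136,166]; python3 - <<'E'
from h import *
c=imaging.camera('wrist');t=imaging.camera('top')
im=np.vstack([c['img'][:300],t['img'][130:270]]);save({'img':im},'w1')
E
```

```text
12.25 [ 0.663 -0.197  2.133 -0.921  0.983  0.051] [399.8 147.1 271.4] [3.059 0.836 2.595]
[[-0.573  0.465  0.675]
 [ 0.348  0.883 -0.313]
 [-0.742  0.055 -0.668]]
tool z az -24.9 tilt 48.1 F [-0.2 -0.3  0.2] 93.97050965735639
[420,136,200] [38, -4, 65] 75
[420,136,166] [63, -6, 88] 108
```

View pics/w1.png

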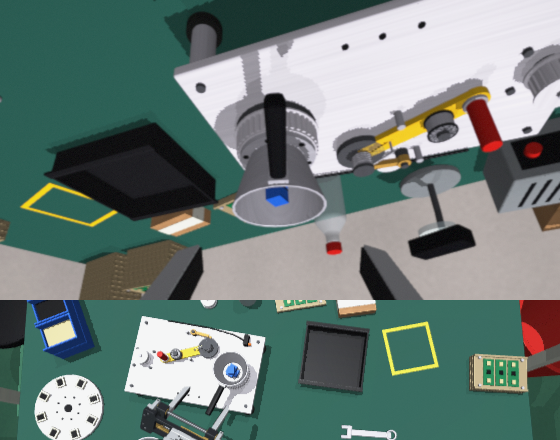

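```bash
python3 - <<'E'
from h import *
c=imaging.camera('wrist');h=np.radians(153)
o=np.array([500,96.])
for d,z in((57,166),(92,166),(137,166),(0,178)):
    p=[*(o+d*np.array([np.cos(h),np.sin(h)])),z];print(d,proj(c,p).round(1))
print(proj(c,[418,138,174]))
E
```

```text
57 [275.9 168.1]
92 [274.5 142.2]
137 [272.   96.9]
0 [278.3 210.4]
[275.26189318 150.98713033]
```

Emit:
{"name": "arm_command", "arguments": {
  "steps": [
    [1,20,-2,33,0],
    [1,38,-4,65,0],
    [1,50,-5,80,0],
    [1,60,-5,91,0],
    [1,60,-5,91,0],
    [1,60,-5,91,0]
  ]
}}

```text
clock: 13.15
eef_pos: [421.9, 137.7, 184.2]
eef_rot: [3.07, 0.802, 2.599]
wrist_force: [-0.5, -0.4, -0.7]
finger_gap: 94.2
finger_force: 0.0
```

```bash
python3 st.py;python3 w.py [424,135,166]
```

```text
13.15 [ 0.586 -0.028  2.2   -1.04   0.798  0.227] [421.9 137.7 184.2] [3.07  0.802 2.599]
[[-0.595  0.471  0.651]
 [ 0.359  0.881 -0.309]
 [-0.719  0.05  -0.693]]
tool z az -25.4 tilt 46.1 F [-0.5 -0.4 -0.7] 94.18240581172272
[424,135,166] [11, -2, 15] 18
```

Emit:
{"name": "arm_command", "arguments": {
  "steps": [
    [1,18,-3,25,0],
    [1,18,-3,25,0]
  ]
}}

```text
clock: 13.4
eef_pos: [424.4, 135.4, 165.0]
eef_rot: [3.081, 0.775, 2.603]
wrist_force: [-0.7, 0.0, -0.3]
finger_gap: 94.1
finger_force: 0.0
```

```bash
python3 st.py;python3 w.py [424,135,166]
```

```text
13.4 [ 0.567  0.01   2.203 -1.04   0.764  0.238] [424.4 135.4 165. ] [3.081 0.775 2.603]
[[-0.613  0.475  0.631]
 [ 0.366  0.879 -0.306]
 [-0.7    0.043 -0.713]]
tool z az -25.9 tilt 44.5 F [-0.7  0.  -0.3] 94.1082838563584
[424,135,166] [-1, 0, -1] 1
```

Emit:
{"name": "arm_command", "arguments": {
  "steps": [
    [0,0,0,0,0],
    [0,0,0,0,0],
    [0,0,0,0,0],
    [0,0,0,0,0],
    [0,0,0,0,0],
    [0,0,0,0,0]
  ],
  "force": 50
}}

```text
clock: 14.15
eef_pos: [424.5, 135.7, 166.1]
eef_rot: [3.079, 0.777, 2.602]
wrist_force: [0.2, 0.5, -0.9]
finger_gap: 37.9
finger_force: 0.0
```

Emit:
{"name": "arm_command", "arguments": {
  "steps": [
    [0,-14,1,-14,0],
    [0,-35,2,-36,0],
    [0,-70,4,-71,0],
    [0,-105,6,-107,0],
    [0,-105,6,-107,0]
  ]
}}

```text
clock: 14.78
eef_pos: [424.5, 135.6, 319.6]
eef_rot: [3.071, 0.779, 2.597]
wrist_force: [-0.2, 0.3, -0.3]
finger_gap: 0.5
finger_force: 0.0
```

```bash
python3 st.py;python3 w.py [650,-150,330] [800,-330,330]; python3 - <<'E'
from h import *
c=imaging.camera('wrist');t=imaging.camera('scene')
im=np.hstack([c['img'][60:420,140:420],t['img'][60:420,240:560]]);save({'img':im},'w2')
E
```

```text
14.78 [ 0.567 -0.216  2.006 -0.774  1.025 -0.182] [424.5 135.6 319.6] [3.071 0.779 2.597]
[[-0.608  0.475  0.636]
 [ 0.369  0.879 -0.303]
 [-0.703  0.05  -0.71 ]]
tool z az -25.5 tilt 44.8 F [-0.2  0.3 -0.3] 0.4688955822597645
[650,-150,330] [-250, -143, 223] 364
[800,-330,330] [-407, -230, 373] 598
```

View pics/w2.png

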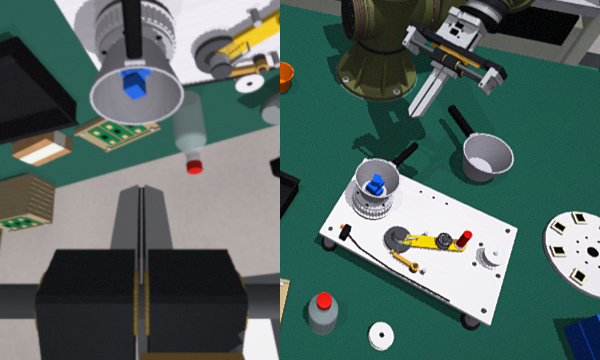

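The fingers close slowly, so I lifted before they had gripped. The cup still stands untouched on the pulley (panel at ~(375,180)). I'll go back down with the fingers part open and allow more time to close.

Emit:
{"name": "arm_command", "arguments": {
  "steps": [
    [0.55,0,0,0,0],
    [0.55,0,0,0,0],
    [0.55,15,-1,15,0],
    [0.55,45,-3,45,0],
    [0.55,75,-5,75,0],
    [0.55,97,-7,98,0],
    [0.55,109,-8,110,0],
    [0.55,109,-8,110,0],
    [0.55,109,-8,110,0]
  ]
}}

```text
clock: 16.0
eef_pos: [423.1, 135.0, 163.8]
eef_rot: [3.08, 0.773, 2.603]
wrist_force: [-0.7, 0.6, -0.4]
finger_gap: 51.8
finger_force: 0.0
```

Emit:
{"name": "arm_command", "arguments": {
  "steps": [
    [0,0,0,0,0],
    [0,0,0,0,0],
    [0,0,0,0,0],
    [0,0,0,0,0],
    [0,0,0,0,0],
    [0,0,0,0,0],
    [0,0,0,0,0]
  ],
  "force": 50
}}

```text
clock: 16.88
eef_pos: [423.0, 135.0, 163.6]
eef_rot: [3.079, 0.773, 2.602]
wrist_force: [0.3, -0.1, 5.5]
finger_gap: 13.4
finger_force: 50.0
```

```bash
python3 st.py;python3 w.py [424,135,166] [424,135,320] [650,-150,330] [800,-330,330]
```

```text
16.88 [ 0.567  0.01   2.207 -1.041  0.761  0.24 ] [423.  135.  163.6] [3.079 0.773 2.602]
[[-0.614  0.475  0.63 ]
 [ 0.368  0.879 -0.305]
 [-0.698  0.044 -0.714]]
tool z az -25.8 tilt 44.4 F [ 0.3 -0.1  5.5] 13.376573295235847
[424,135,166] [-2, 1, -1] 3
[424,135,320] [-110, 7, -111] 156
[650,-150,330] [-360, -135, 111] 401
[800,-330,330] [-519, -222, 260] 621
```

Emit:
{"name": "arm_command", "arguments": {
  "steps": [
    [0,-8,1,-8,0],
    [0,-30,2,-30,0],
    [0,-60,4,-60,0],
    [0,-90,6,-90,0],
    [0,-110,7,-111,0],
    [0,-145,-13,-85,0],
    [0,-181,-33,-57,0],
    [0,-217,-53,-29,0],
    [0,-253,-74,0,0],
    [0,-289,-94,27,0],
    [0,-325,-115,55,0],
    [0,-360,-135,111,0],
    [0,-390,-155,150,0],
    [0,-425,-175,185,0],
    [0,-460,-195,215,0],
    [0,-490,-210,240,0],
    [0,-519,-222,260,0],
    [0,-550,-250,290,0],
    [0,-583,-277,319,0],
    [0,-583,-277,319,0]
  ]
}}

```text
clock: 19.38
eef_pos: [850.2, -423.3, 323.3]
eef_rot: [3.08, 0.766, 2.599]
wrist_force: [-0.2, 0.3, -2.3]
finger_gap: 13.9
finger_force: 50.0
```

```bash
python3 st.py
```

```text
19.38 [-0.511  0.872  0.584  0.051  0.919 -1.58 ] [ 850.2 -423.3  323.3] [3.08  0.766 2.599]
[[-0.617  0.478  0.625]
 [ 0.372  0.877 -0.304]
 [-0.693  0.045 -0.719]]
tool z az -25.9 tilt 44.0 F [-0.2  0.3 -2.3] 13.876261104119324
```

Emit:
{"name": "arm_command", "arguments": {
  "steps": [
    [0,-40,0,38,0]
  ]
}}

```text
clock: 19.5
eef_pos: [876.3, -434.5, 325.4]
eef_rot: [3.079, 0.77, 2.601]
wrist_force: [-0.6, 0.3, -1.7]
finger_gap: 13.9
finger_force: 50.0
```

Emit:
{"name": "arm_command", "arguments": {
  "steps": [
    [0,-55,0,25,0]
  ]
}}

```text
clock: 19.62
eef_pos: [890.6, -443.8, 332.9]
eef_rot: [3.075, 0.802, 2.599]
wrist_force: [12.6, -4.5, 29.9]
finger_gap: 14.1
finger_force: 50.0
```

Emit:
{"name": "arm_command", "arguments": {
  "steps": [
    [0,-55,0,25,0]
  ]
}}

```text
clock: 19.75
eef_pos: [894.6, -448.8, 334.2]
eef_rot: [3.072, 0.83, 2.597]
wrist_force: [-0.4, 0.2, -2.6]
finger_gap: 14.1
finger_force: 50.0
```

Emit:
{"name": "arm_command", "arguments": {
  "steps": [
    [0,-55,0,25,0]
  ]
}}

```text
clock: 19.88
eef_pos: [898.1, -453.6, 348.8]
eef_rot: [3.068, 0.873, 2.593]
wrist_force: [-0.4, 0.0, -1.6]
finger_gap: 13.5
finger_force: 50.0
```

Emit:
{"name": "arm_command", "arguments": {
  "steps": [
    [0,-55,0,25,0]
  ]
}}

```text
clock: 20.0
eef_pos: [900.7, -457.7, 358.2]
eef_rot: [3.064, 0.906, 2.589]
wrist_force: [-0.6, -0.7, -2.1]
finger_gap: 13.4
finger_force: 50.0
```

Emit:
{"name": "arm_command", "arguments": {
  "steps": [
    [0,-55,0,25,0]
  ]
}}

```text
clock: 20.12
eef_pos: [902.8, -461.4, 366.6]
eef_rot: [3.059, 0.935, 2.585]
wrist_force: [0.9, 0.7, -1.1]
finger_gap: 13.7
finger_force: 50.0
```

Emit:
{"name": "arm_command", "arguments": {
  "steps": [
    [0,-55,0,25,0]
  ]
}}

```text
clock: 20.25
eef_pos: [904.3, -464.6, 376.5]
eef_rot: [3.055, 0.964, 2.58]
wrist_force: [1.3, -0.0, -2.0]
finger_gap: 13.6
finger_force: 50.0
```

Emit:
{"name": "arm_command", "arguments": {
  "steps": [
    [0,-55,0,25,0]
  ]
}}

```text
clock: 20.38
eef_pos: [905.2, -467.3, 388.2]
eef_rot: [3.05, 0.994, 2.576]
wrist_force: [0.6, -0.6, -2.5]
finger_gap: 13.5
finger_force: 50.0
```

Emit:
{"name": "arm_command", "arguments": {
  "steps": [
    [0,-55,0,25,0]
  ]
}}

```text
clock: 20.5
eef_pos: [905.5, -469.6, 401.3]
eef_rot: [3.045, 1.023, 2.57]
wrist_force: [0.1, -0.8, -1.6]
finger_gap: 13.6
finger_force: 50.0
```

Emit:
{"name": "arm_command", "arguments": {
  "steps": [
    [0,-55,0,25,0]
  ]
}}

```text
clock: 20.62
eef_pos: [905.1, -471.5, 415.6]
eef_rot: [3.039, 1.052, 2.565]
wrist_force: [-1.1, 1.0, -1.3]
finger_gap: 13.7
finger_force: 50.0
```

Emit:
{"name": "arm_command", "arguments": {
  "steps": [
    [0,-55,0,25,0]
  ]
}}

```text
clock: 20.75
eef_pos: [904.1, -473.0, 430.9]
eef_rot: [3.033, 1.08, 2.559]
wrist_force: [-0.1, 0.9, -1.9]
finger_gap: 13.6
finger_force: 50.0
```

Emit:
{"name": "arm_command", "arguments": {
  "steps": [
    [0,-55,0,25,0]
  ]
}}

```text
clock: 20.88
eef_pos: [902.5, -474.1, 447.1]
eef_rot: [3.027, 1.108, 2.552]
wrist_force: [-0.5, -0.1, -1.9]
finger_gap: 13.6
finger_force: 50.0
```

```bash
python3 st.py; cat > pour.py <<'E'
from chk import *
Ta=Ro.from_euler('xyz',[3.079,.773,2.602]);h=np.radians(153);Yc=np.array([np.cos(h),np.sin(h),0]);Zc=np.array([0,0,1.]);inv=Ta.inv()
mid=inv.apply(-85*Yc-15*Zc);rim=inv.apply(-85*Yc+14*Zc);zc=inv.apply(Zc);foot=inv.apply(-85*Yc-44*Zc)
if __name__=='__main__':
  Tb=T0
  for z in (260,290,320,350):
   for tr in ([556,-183],[580,-188]):
    Tp=Tb*Ro.from_euler('z',180,degrees=True);xy=np.array(tr)-Tp.apply(rim)[:2];out=[]
    for turn in (0,180):
      TT=Tb*Ro.from_euler('z',turn,degrees=True)
      b=min((ik(F,[*xy,z],TT,q0) for q0 in ([-.4,0,1.9,0,.4,-1.4+np.radians(turn)],[-.4,0,1.9,-.8,.2,-.6+np.radians(turn)],[-.4,0,1.9,.8,.2,-2+np.radians(turn)])),key=lambda r:r.cost)
      out.append((turn,round(b.cost,1),b.x.round(2).tolist()))
    zz=Tp.apply(zc);print(z,xy.round(),'tilt',np.degrees(np.arccos(zz[2])).round(),'rimlow',(z+Tp.apply(rim)[2]-46*np.sqrt(1-zz[2]**2)).round(),'zdir',zz.round(2),out)
E
python3 pour.py
```

```text
20.88 [-0.536  1.     0.236  0.094  0.798 -1.612] [ 902.5 -474.1  447.1] [3.027 1.108 2.552]
[[-0.371  0.467  0.803]
 [ 0.248  0.883 -0.399]
 [-0.895  0.051 -0.443]]
tool z az -26.4 tilt 63.7 F [-0.5 -0.1 -1.9] 13.552715973775445
7.746488778465228 [1.7000e-01 2.2160e+02 4.2400e+02 4.4746e+02 4.1200e+01 2.5158e+02
 1.5700e+00 3.6580e+01] (1, 1)
0.0715472673190618
260 [ 544. -178.] tilt 108.0 rimlow 131.0 zdir [-0.85  0.42 -0.31] [(0, np.float64(297.4), [-0.37, -0.05, 2.12, -1.04, 0.05, -0.43]), (180, np.float64(323.2), [-0.38, -0.05, 2.12, -0.89, 0.03, 2.55])]
260 [ 568. -183.] tilt 108.0 rimlow 131.0 zdir [-0.85  0.42 -0.31] [(0, np.float64(320.5), [-0.36, 0.01, 2.06, -1.04, 0.06, -0.42]), (180, np.float64(355.8), [-0.37, 0.01, 2.06, -0.88, 0.04, 2.55])]
290 [ 544. -178.] tilt 108.0 rimlow 161.0 zdir [-0.85  0.42 -0.31] [(0, np.float64(77.6), [-0.35, -0.08, 2.1, -1.04, 0.09, -0.42]), (180, np.float64(109.8), [-0.36, -0.09, 2.1, -0.88, 0.08, 2.55])]
290 [ 568. -183.] tilt 108.0 rimlow 161.0 zdir [-0.85  0.42 -0.31] [(0, np.float64(92.9), [-0.34, -0.02, 2.04, -1.04, 0.1, -0.42]), (180,
[... 151 characters left out ...]
[-0.33, -0.11, 2.08, -1.04, 0.14, -0.42]), (180, np.float64(10.2), [-0.34, -0.12, 2.08, -0.87, 0.13, 2.55])]
320 [ 568. -183.] tilt 108.0 rimlow 191.0 zdir [-0.85  0.42 -0.31] [(0, np.float64(2.2), [-0.32, -0.05, 2.02, -1.04, 0.14, -0.42]), (180, np.float64(18.8), [-0.33, -0.06, 2.02, -0.87, 0.13, 2.55])]
350 [ 544. -178.] tilt 108.0 rimlow 221.0 zdir [-0.85  0.42 -0.31] [(0, np.float64(0.0), [-0.33, -0.15, 2.04, -0.69, 0.19, -0.77]), (180, np.float64(0.0), [-0.33, -0.15, 2.04, -0.69, 0.19, 2.37])]
350 [ 568. -183.] tilt 108.0 rimlow 221.0 zdir [-0.85  0.42 -0.31] [(0, np.float64(0.0), [-0.32, -0.09, 1.99, -0.75, 0.19, -0.71]), (180, np.float64(0.0), [-0.32, -0.09, 1.99, -0.75, 0.19, 2.43])]
```

```bash
python3 w.py [780,-370,400] [558,-181,332]
```

```text
[780,-370,400] [113, 32, -119] 167
[558,-181,332] [304, 92, -342] 467
```

Emit:
{"name": "arm_command", "arguments": {
  "steps": [
    [0,28,8,-30,0],
    [0,66,19,-70,0],
    [0,104,30,-110,0],
    [0,142,42,-155,0],
    [0,180,54,-200,0],
    [0,218,66,-245,0],
    [0,256,78,-290,0],
    [0,284,86,-320,0],
    [0,304,92,-342,0],
    [0,304,92,-342,0],
    [0,304,92,-342,0]
  ]
}}

```text
clock: 22.25
eef_pos: [557.3, -179.7, 332.0]
eef_rot: [3.025, 1.108, 2.552]
wrist_force: [0.6, 0.3, -1.2]
finger_gap: 13.7
finger_force: 50.0
```

```bash
python3 st.py; python3 - <<'E'
from h import *
t=imaging.camera('top');s=imaging.camera('scene')
im=np.hstack([t['img'][90:330,240:480],s['img'][100:340,140:440]]);save({'img':im},'w3')
E
```

```text
22.25 [-0.321 -0.095  2.036 -0.928  0.155 -0.529] [ 557.3 -179.7  332. ] [3.025 1.108 2.552]
[[-0.371  0.466  0.803]
 [ 0.248  0.883 -0.398]
 [-0.895  0.052 -0.444]]
tool z az -26.3 tilt 63.7 F [ 0.6  0.3 -1.2] 13.708996660469628
```

View pics/w3.png

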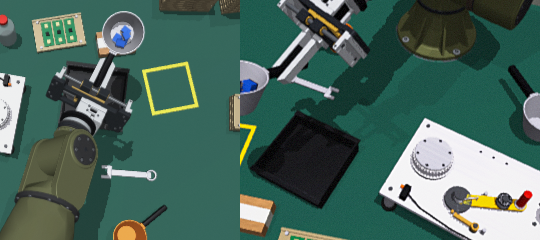

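```bash
python3 - <<'E'
from pour import *
x=monitor.read_state()['eef_pos']
for th in (60,80,100,120,140,160,180):
    T=T0*Ro.from_euler('z',th,degrees=True);z=T.apply(zc);lowd=np.array([0,0,-1])+z*z[2];lowd/=np.linalg.norm(lowd)
    p=x+T.apply(rim);print(th,'tilt',np.degrees(np.arccos(z[2])).round(),'rim',p.round(),'lip',(p+46*lowd).round(),'zdir',z.round(2))
E
```

```text
7.7475707299277845 [1.7000e-01 2.2160e+02 4.2401e+02 4.4746e+02 4.1190e+01 2.5159e+02
 1.5700e+00 3.6580e+01] (1, 1)
0.07108409073677535
60 tilt 51.0 rim [ 584. -263.  341.] lip [ 558. -275.  306.] zdir [-0.7  -0.33  0.63]
80 tilt 65.0 rim [ 572. -265.  320.] lip [ 553. -273.  279.] zdir [-0.83 -0.36  0.43]
100 tilt 78.0 rim [ 562. -260.  298.] lip [ 553. -263.  253.] zdir [-0.93 -0.31  0.21]
120 tilt 90.0 rim [ 557. -247.  278.] lip [ 557. -247.  232.] zdir [-0.98 -0.19  0.01]
140 tilt 99.0 rim [ 557. -229.  261.] lip [ 564. -229.  216.] zdir [-0.99 -0.02 -0.16]
160 tilt 106.0 rim [ 562. -208.  251.] lip [ 574. -210.  206.] zdir [-0.94  0.2  -0.27]
180 tilt 108.0 rim [ 571. -185.  247.] lip [ 584. -192.  204.] zdir [-0.85  0.42 -0.31]
```

```bash
python3 - <<'E'
from pour import *
for p in ([585,-150,335],[585,-150,360],[595,-135,350],[590,-165,335]):
  for th in (0,90,180):
    r=ik(F,p,T0*Ro.from_euler('z',th,degrees=True),q+np.r_[0,0,0,0,0,np.radians(th)]);print(p,th,r.cost.round(1),r.x.round(2))
E
python3 w.py [585,-150,345] [590,-165,335]
```

```text
7.7475707299277845 [1.7000e-01 2.2160e+02 4.2401e+02 4.4746e+02 4.1190e+01 2.5159e+02
 1.5700e+00 3.6580e+01] (1, 1)
0.07108409073677535
[585, -150, 335] 0 5.3 [-0.23 -0.05  1.98 -1.04  0.24 -0.38]
[585, -150, 335] 90 5.3 [-0.23 -0.05  1.98 -1.04  0.24  1.19]
[585, -150, 335] 180 65.9 [-0.25 -0.05  1.97 -0.84  0.22  2.55]
[585, -150, 360] 0 0.0 [-0.22 -0.07  1.95 -0.91  0.27 -0.51]
[585, -150, 360] 90 0.0 [-0.22 -0.07  1.95 -0.91  0.27  1.06]
[585, -150, 360] 180 6.4 [-0.23 -0.07  1.94 -0.84  0.27  2.55]
[595, -135, 350] 0 0.2 [-0.18 -0.04  1.94 -1.04  0.29 -0.37]
[595, -135, 350] 90 0.2 [-0.18 -0.04  1.94 -1.04  0.29  1.21]
[595, -135, 350] 180 67.4 [-0.21 -0.05  1.93 -0.83  0.28  2.55]
[590, -165, 335] 0 0.5 [-0.26 -0.03  1.96 -1.04  0.21 -0.39]
[590, -165, 335] 90 0.5 [-0.26 -0.03  1.96 -1.04  0.21  1.18]
[590, -165, 335] 180 31.6 [-0.27 -0.03  1.95 -0.85  0.2   2.55]
[585,-150,345] [-13, 40, 3] 43
[590,-165,335] [-10, 29, 18] 35
```

Emit:
{"name": "arm_command", "arguments": {
  "steps": [
    [0,-7,20,2,10],
    [0,-13,40,3,20],
    [0,-13,40,3,30],
    [0,-13,40,3,40],
    [0,-13,40,3,50],
    [0,-13,40,3,60],
    [0,-13,40,3,70],
    [0,-13,40,3,80],
    [0,-13,40,3,90],
    [0,-13,40,3,100],
    [0,-13,40,3,110],
    [0,-13,40,3,120],
    [0,-13,36,3,130],
    [0,-13,30,4,140],
    [0,-13,25,5,150],
    [0,-12,19,6,160],
    [0,-12,13,7,170],
    [0,-12,7,7,180],
    [0,-12,7,7,180],
    [0,-12,7,7,180]
  ]
}}

```text
clock: 24.85
eef_pos: [571.7, -180.9, 339.7]
eef_rot: [-3.029, -1.106, -0.587]
wrist_force: [-0.3, -0.2, -1.8]
finger_gap: 13.9
finger_force: 50.0
```

```bash
python3 st.py; python3 - <<'E'
from h import *
t=imaging.camera('top');s=imaging.camera('scene');w=imaging.camera('wrist')
im=np.hstack([t['img'][90:330,260:460],s['img'][140:380,120:320],cv2.resize(w['img'],(320,240))]);save({'img':im},'w4')
E
```

```text
24.85 [-0.311 -0.069  1.991 -0.867  0.176  2.553] [ 571.7 -180.9  339.7] [-3.029 -1.106 -0.587]
[[ 0.373 -0.467  0.802]
 [-0.248 -0.883 -0.398]
 [ 0.894 -0.05  -0.445]]
tool z az -26.4 tilt 63.5 F [-0.3 -0.2 -1.8] 13.857977222103788
```

View pics/w4.png

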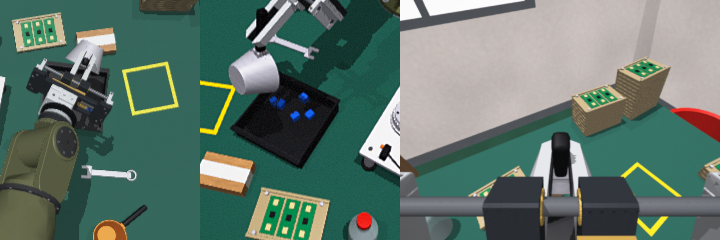

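```bash
python3 - <<'E'
from h import *
s=imaging.camera('scene');hsv=cv2.cvtColor(s['img'],cv2.COLOR_RGB2HSV)
b=((abs(hsv[...,0].astype(int)-110)<14)&(hsv[...,1]>140)&(hsv[...,2]>60)).astype(np.uint8)
n,l,st,ce=cv2.connectedComponentsWithStats(b)
for i in range(1,n):
    if st[i,4]>8: print(st[i],atz(s,*ce[i],12).round())
im=np.vstack([cv2.resize(s['img'][200:320,140:280],None,fx=4,fy=4,interpolation=cv2.INTER_CUBIC)]);save({'img':im},'w5')
E
```

```text
[218 232  11  11  80] [ 484. -172.   12.]
[189 236  17  14 135] [ 519. -226.   12.]
[224 249  11  12  84] [ 524. -139.   12.]
[210 250  10  12  80] [ 540. -170.   12.]
[ 524  374   36   46 1230] [617. 568.  12.]
```

View pics/w5.png

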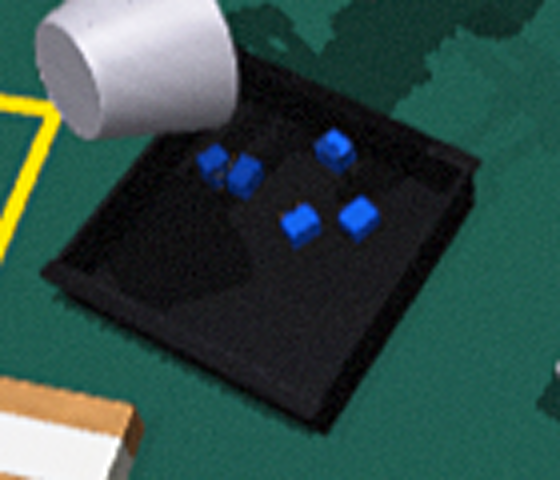

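```bash
cat > sim.py <<'E'
from pour import *
def ikw(x,T,q0,W=610):
    f=lambda v:np.r_[fk(F[1],v,*F[2:])[0]-x,W*(fk(F[1],v,*F[2:])[1].inv()*T).as_rotvec(),(v-q0)*.5]
    return least_squares(f,np.clip(q0,lo+1e-4,hi-1e-4),bounds=(lo,hi)).x
def call(d,q,T,X):   # one-row call, world shift d
    q=ikw(X+np.array(d),T,q);X,T=fk(F[1],q,*F[2:]);return q,T,X
def rep(q,T,X,n=''):
    z=T.apply([0,0,1]);c=T.apply(zc);print(n,X.round(),'tilt',np.degrees(np.arccos(-z[2])).round(1),'cup tilt',np.degrees(np.arccos(c[2])).round(1),'zdir',c.round(2),'foot',(X+T.apply(foot)).round(),q.round(2))
if __name__=='__main__':
  T=T0*Ro.from_euler('z',-180,degrees=True);q=q-np.r_[0,0,0,0,0,np.pi]
  for start,d in (([600,-320,300],[-52,30,0]),([600,-320,300],[0,0,-60]),([600,-320,300],[-40,20,-40]),([560,-300,330],[-52,30,0]),([640,-400,250],[-20,0,-58])):
    qq=q.copy();X=fk(F[1],qq,*F[2:])[0]
    for k in range(1,9): qq=ikw(X+(np.array(start)-X)*k/8,T,qq)
    XX,TT=fk(F[1],qq,*F[2:]);rep(qq,TT,XX,'start %s'%d)
    for i in range(12):
        qq,TT,XX=call(d,qq,TT,XX)
        if i%3==2: rep(qq,TT,XX,i)
E
python3 sim.py
```

```text
7.748507173458828 [1.7000e-01 2.2159e+02 4.2402e+02 4.4746e+02 4.1180e+01 2.5159e+02
 1.5700e+00 3.6580e+01] (1, 1)
0.07070136907429969
start [-52, 30, 0] [ 603. -317.  307.] tilt 62.8 cup tilt 18.4 zdir [-0.28  0.15  0.95] foot [ 687. -361.  292.] [-0.57  0.15  1.84  0.99  0.11 -2.55]
2 [ 448. -226.  309.] tilt 62.6 cup tilt 18.2 zdir [-0.27  0.15  0.95] foot [ 531. -270.  294.] [-0.6  -0.3   2.25  0.79  0.16 -2.36]
5 [ 331. -150.  300.] tilt 62.1 cup tilt 17.8 zdir [-0.27  0.15  0.95] foot [ 414. -195.  284.] [-0.61 -0.79  2.5   0.34  0.37 -1.9 ]
8 [313. -50. 284.] tilt 60.5 cup tilt 16.2 zdir [-0.22  0.17  0.96] foot [394. -98. 266.] [ 0.19 -0.79  2.52 -0.98  0.76 -0.31]
11 [175.  52. 286.] tilt 59.2 cup tilt 14.9 zdir [-0.2   0.16  0.97] foot [255.   3. 265.] [ 1.4  -0.69  2.47 -0.95  1.78  0.4 ]
start [0, 0, -60] [ 603. -317.  307.] tilt 62.8 cup tilt 18.4 zdir [-0.28  0.15  0.95] foot [ 687. -361.  292.] [-0.57  0.15  1.84  0.99  0.11 -2.55]
2 [ 629. -311.  192.] tilt 55.8 cup tilt 11.4 zdir [-0.16  0.11  0.98] foot [ 709. -356.  166.] [-0.51  0.35  1.82  1.01  0.   -2.55]
5 [ 
[... 1741 characters left out ...]
1 -1.04  1.46  0.13]
start [-20, 0, -58] [ 655. -395.  272.] tilt 60.9 cup tilt 16.5 zdir [-0.25  0.14  0.96] foot [ 737. -440.  254.] [-0.63  0.37  1.63  0.96  0.15 -2.55]
2 [ 636. -384.  157.] tilt 53.9 cup tilt 9.7 zdir [-0.12  0.12  0.99] foot [ 712. -433.  127.] [-0.6   0.48  1.7   0.97  0.03 -2.55]
5 [ 619. -394.   44.] tilt 46.1 cup tilt 3.7 zdir [0.01 0.06 1.  ] foot [ 689. -444.    2.] [-0.62  0.65  1.68  0.96  0.   -2.55]
8 [ 605. -415.  -82.] tilt 38.6 cup tilt 7.1 zdir [0.12 0.   0.99] foot [ 669. -463. -134.] [-0.65  0.89  1.58  0.94  0.   -2.55]
11 [ 589. -439. -229.] tilt 32.5 cup tilt 12.8 zdir [ 0.22 -0.05  0.97] foot [ 648. -485. -290.] [-0.69  1.18  1.39  0.9   0.   -2.55]
```

Emit:
{"name": "arm_command", "arguments": {
  "steps": [
    [0,0,0,0,-10],
    [0,0,0,0,-20],
    [0,0,0,0,-30],
    [0,0,0,0,-40],
    [0,0,0,0,-50],
    [0,0,0,0,-60],
    [0,0,0,0,-70],
    [0,0,0,0,-80],
    [0,0,0,0,-90],
    [0,0,0,0,-100],
    [0,0,0,0,-110],
    [0,0,0,0,-120],
    [0,0,0,0,-130],
    [0,0,0,0,-140],
    [0,0,0,0,-150],
    [0,0,0,0,-160],
    [0,0,0,0,-170],
    [0,0,0,0,-180],
    [0,0,0,0,-180]
  ]
}}

```text
clock: 27.42
eef_pos: [571.4, -180.5, 339.5]
eef_rot: [3.025, 1.105, 2.551]
wrist_force: [-0.3, -0.4, -1.6]
finger_gap: 13.4
finger_force: 50.0
```

```bash
cat > s2.py <<'E'
from sim import *
qq=q.copy();XX=fk(F[1],qq,*F[2:])[0];TT=T0
def go(p,n):
    global qq,XX,TT
    X=XX
    for k in range(1,n+1): qq=ikw(X+(np.array(p)-X)*k/n,TT,qq)
    XX,TT=fk(F[1],qq,*F[2:]);rep(qq,TT,XX,'go')
go([620,-330,300],4)
for i in range(6):
    qq,TT,XX=call([-22,-4,-55],qq,TT,XX);rep(qq,TT,XX,i)
for i in range(5):
    d=np.array([509,-370,44])-XX;d*=min(1,60/np.linalg.norm(d)+0)
    qq,TT,XX=call(d,qq,TT,XX);rep(qq,TT,XX,'t%d'%i)
E
python3 s2.py | tail -n +3;python3 w.py [620,-330,300]
```

```text
0.07070136907429969
go [ 622. -328.  305.] tilt 63.0 cup tilt 18.6 zdir [-0.28  0.15  0.95] foot [ 706. -372.  290.] [-0.57  0.2   1.78  0.99  0.11 -2.55]
0 [ 611. -325.  272.] tilt 60.7 cup tilt 16.3 zdir [-0.24  0.14  0.96] foot [ 693. -370.  253.] [-0.56  0.22  1.83  0.99  0.07 -2.55]
1 [ 600. -321.  239.] tilt 58.3 cup tilt 14.0 zdir [-0.2   0.14  0.97] foot [ 680. -368.  217.] [-0.56  0.24  1.86  0.99  0.04 -2.55]
2 [ 589. -319.  206.] tilt 56.0 cup tilt 11.8 zdir [-0.16  0.13  0.98] foot [ 667. -367.  180.] [-0.55  0.27  1.9   1.    0.   -2.55]
3 [ 577. -322.  177.] tilt 53.3 cup tilt 9.2 zdir [-0.11  0.12  0.99] foot [ 653. -370.  147.] [-0.56  0.29  1.92  0.99  0.   -2.55]
4 [ 565. -326.  148.] tilt 50.6 cup tilt 6.8 zdir [-0.07  0.1   0.99] foot [ 640. -375.  113.] [-0.58  0.33  1.93  0.98  0.   -2.55]
5 [ 555. -331.  118.] tilt 47.9 cup tilt 4.7 zdir [-0.02  0.08  1.  ] foot [ 627. -379.   80.] [-0.59  0.37  1.94  0.97  0.   -2.55]
t0 [ 540. -352.   93.] tilt 45.7 cup tilt 4.1 zdir [0.02 0.07 1.  ] foot [ 610. -401.   51.] [-0.64  0.41  1.93  0.94  0.01 -2.55]
t1 [ 524. -367.   65.] tilt 43.4 cup tilt 5.0 zdir [0.06 0.06 1.  ] foot [ 592. -418.   20.] [-0.67  0.46  1.92  0.92  0.   -2.55]
t2 [ 515. -370.   54.] tilt 42.3 cup tilt 5.7 zdir [0.08 0.05 1.  ] foot [ 582. -421.    7.] [-0.68  0.47  1.93  0.91  0.   -2.55]
t3 [ 512. -371.   49.] tilt 41.7 cup tilt 6.0 zdir [0.09 0.05 0.99] foot [ 577. -421.    1.] [-0.68  0.48  1.93  0.91  0.   -2.55]
t4 [ 510. -370.   46.] tilt 41.5 cup tilt 6.1 zdir [0.1  0.05 0.99] foot [ 576. -421.   -2.] [-0.69  0.48  1.93  0.9   0.   -2.55]
[620,-330,300] [-20, -111, 116] 162
```

Emit:
{"name": "arm_command", "arguments": {
  "steps": [
    [0,-6,-30,32,0],
    [0,-12,-70,74,0],
    [0,-20,-111,116,0],
    [0,-20,-111,116,0],
    [0,-20,-111,116,0]
  ]
}}

```text
clock: 28.05
eef_pos: [604.8, -269.6, 311.0]
eef_rot: [3.014, 1.082, 2.55]
wrist_force: [1.0, 0.6, -1.8]
finger_gap: 13.6
finger_force: 50.0
```

Emit:
{"name": "arm_command", "arguments": {
  "steps": [
    [0,56,-17,8,0]
  ]
}}

```text
clock: 28.18
eef_pos: [598.0, -268.1, 293.6]
eef_rot: [3.016, 1.075, 2.551]
wrist_force: [0.3, 0.9, -2.1]
finger_gap: 13.5
finger_force: 50.0
```

Emit:
{"name": "arm_command", "arguments": {
  "steps": [
    [0,56,-17,10,0]
  ]
}}

```text
clock: 28.3
eef_pos: [584.6, -264.3, 262.7]
eef_rot: [3.039, 1.045, 2.557]
wrist_force: [0.3, -0.1, -1.6]
finger_gap: 13.8
finger_force: 50.0
```

Emit:
{"name": "arm_command", "arguments": {
  "steps": [
    [0,55,-17,13,0]
  ]
}}

```text
clock: 28.42
eef_pos: [570.6, -261.9, 231.5]
eef_rot: [3.067, 1.002, 2.564]
wrist_force: [0.1, 0.3, -1.4]
finger_gap: 13.2
finger_force: 50.0
```

Emit:
{"name": "arm_command", "arguments": {
  "steps": [
    [0,54,-17,16,0]
  ]
}}

```text
clock: 28.55
eef_pos: [556.5, -264.1, 203.8]
eef_rot: [3.087, 0.955, 2.573]
wrist_force: [1.1, 0.3, -1.4]
finger_gap: 13.6
finger_force: 50.0
```

Emit:
{"name": "arm_command", "arguments": {
  "steps": [
    [0,53,-17,20,0]
  ]
}}

```text
clock: 28.68
eef_pos: [544.1, -268.4, 176.5]
eef_rot: [3.106, 0.909, 2.579]
wrist_force: [-0.1, -0.1, -1.9]
finger_gap: 13.9
finger_force: 50.0
```

```bash
python3 st.py; cat > ft.py <<'E'
from pour import *
s=monitor.read_state();T=Ro.from_euler('xyz',s['eef_rot']);c=T.apply(zc);print('foot',(s['eef_pos']+T.apply(foot)).round(),'cup z',c.round(3))
E
python3 ft.py; python3 w.py [525,-367,80] [509,-370,60]
```

```text
28.68 [-5.190e-01  1.870e-01  2.045e+00  1.007e+00  1.000e-03 -2.551e+00] [ 544.1 -268.4  176.5] [3.106 0.909 2.579]
[[-0.52   0.509  0.686]
 [ 0.328  0.86  -0.391]
 [-0.789  0.022 -0.614]]
tool z az -29.7 tilt 52.1 F [-0.1 -0.1 -1.9] 13.850472784599944
7.753373391985465 [1.2000e-01 2.2149e+02 4.2406e+02 4.4749e+02 4.1100e+01 2.5160e+02
 1.5700e+00 3.6580e+01] (1, 1)
0.06259720972983018
foot [ 622. -314.  144.] cup z [-0.104  0.089  0.991]
[525,-367,80] [54, -97, 85] 139
[509,-370,60] [77, -108, 87] 158
```

Emit:
{"name": "arm_command", "arguments": {
  "steps": [
    [0,15,-48,30,0],
    [0,30,-80,50,0],
    [0,35,-97,65,0],
    [0,35,-97,65,0]
  ]
}}

```text
clock: 29.18
eef_pos: [543.2, -358.2, 141.6]
eef_rot: [-3.139, 0.841, 2.573]
wrist_force: [-0.2, 0.2, -2.2]
finger_gap: 13.7
finger_force: 50.0
```

```bash
python3 st.py; python3 ft.py|tail -1; python3 w.py [515,-367,70]
```

```text
29.18 [-0.666  0.334  1.916  0.918  0.088 -2.552] [ 543.2 -358.2  141.6] [-3.139  0.841  2.573]
[[-0.562  0.54   0.626]
 [ 0.359  0.841 -0.404]
 [-0.745 -0.002 -0.667]]
tool z az -32.8 tilt 48.2 F [-0.2  0.2 -2.2] 13.678883875976561
foot [ 617. -406.  103.] cup z [-0.031  0.076  0.997]
[515,-367,70] [66, -22, 34] 77
```

Emit:
{"name": "arm_command", "arguments": {
  "steps": [
    [0,40,-11,22,0],
    [0,72,-20,40,0],
    [0,72,-20,40,0],
    [0,72,-20,40,0]
  ]
}}

```text
clock: 29.68
eef_pos: [537.7, -359.4, 91.9]
eef_rot: [-3.106, 0.786, 2.572]
wrist_force: [0.2, -0.7, -0.8]
finger_gap: 13.4
finger_force: 50.0
```

```bash
python3 st.py; python3 ft.py|tail -1; python3 - <<'E'
from h import *
t=imaging.camera('top');s=imaging.camera('scene')
im=np.hstack([cv2.resize(t['img'][110:230,340:460],None,fx=3,fy=3),cv2.resize(s['img'][190:310,50:190],None,fx=3,fy=3)]);save({'img':im},'w6')
E
```

```text
29.68 [-0.656  0.419  1.916  0.922  0.033 -2.553] [ 537.7 -359.4   91.9] [-3.106  0.786  2.572]
[[-0.595  0.56   0.577]
 [ 0.381  0.828 -0.411]
 [-0.708 -0.025 -0.706]]
tool z az -35.5 tilt 45.1 F [ 0.2 -0.7 -0.8] 13.378702198285918
foot [ 608. -408.   49.] cup z [0.028 0.065 0.997]
```

View pics/w6.png

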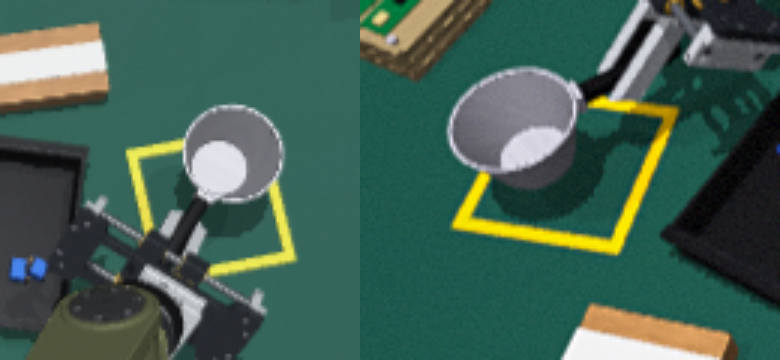

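Emit:
{"name": "arm_command", "arguments": {
  "steps": [
    [0,50,-24,12,0],
    [0,50,-24,12,0]
  ]
}}

```text
clock: 30.02
eef_pos: [513.2, -362.1, 65.2]
eef_rot: [-3.085, 0.741, 2.567]
wrist_force: [-0.2, 0.8, -2.1]
finger_gap: 13.6
finger_force: 50.0
```

```bash
python3 st.py; python3 ft.py|tail -1
```

```text
30.02 [-0.678  0.44   1.949  0.906  0.017 -2.554] [ 513.2 -362.1   65.2] [-3.085  0.741  2.567]
[[-0.62   0.574  0.535]
 [ 0.401  0.817 -0.414]
 [-0.675 -0.042 -0.737]]
tool z az -37.7 tilt 42.5 F [-0.2  0.8 -2.1] 13.618490352925642
foot [ 580. -412.   18.] cup z [0.076 0.052 0.996]
```

Emit:
{"name": "arm_command", "arguments": {
  "steps": [
    [0,8,3,13,0],
    [0,12,4,19,0]
  ]
}}

```text
clock: 30.28
eef_pos: [524.2, -362.5, 50.0]
eef_rot: [-3.082, 0.732, 2.568]
wrist_force: [-0.3, 0.8, -1.7]
finger_gap: 13.6
finger_force: 50.0
```

```bash
python3 st.py; python3 ft.py|tail -1
```

```text
30.27 [-6.630e-01  4.860e-01  1.921e+00  9.170e-01  1.000e-03 -2.554e+00] [ 524.2 -362.5   50. ] [-3.082  0.732  2.568]
[[-0.625  0.575  0.528]
 [ 0.404  0.817 -0.412]
 [-0.668 -0.044 -0.742]]
tool z az -37.9 tilt 42.1 F [-0.3  0.8 -1.7] 13.610600146330807
foot [ 591. -412.    3.] cup z [0.084 0.049 0.995]
```

Emit:
{"name": "arm_command", "arguments": {
  "steps": [
    [0,2,0,2,0],
    [0,2,0,2,0]
  ],
  "force": 6
}}

```text
clock: 30.52
eef_pos: [524.1, -363.2, 49.2]
eef_rot: [-3.082, 0.731, 2.568]
wrist_force: [0.6, -0.5, -0.4]
finger_gap: 13.8
finger_force: 6.0
```

Emit:
{"name": "arm_command", "arguments": {
  "steps": [
    [0.5,0,0,0,0],
    [0.5,0,0,0,0],
    [0.5,0,0,0,0],
    [0.5,0,0,0,0],
    [0.5,0,0,0,0]
  ]
}}

```text
clock: 31.15
eef_pos: [524.0, -363.1, 49.1]
eef_rot: [-3.082, 0.731, 2.568]
wrist_force: [0.6, 0.7, -0.0]
finger_gap: 46.8
finger_force: 0.0
```

```bash
python3 st.py; python3 w.py [470,-320,110] [480,-280,250] [430,120,260] [300,260,300]
```

```text
31.15 [-6.640e-01  4.880e-01  1.920e+00  9.160e-01  1.000e-03 -2.554e+00] [ 524.  -363.1   49.1] [-3.082  0.731  2.568]
[[-0.625  0.575  0.527]
 [ 0.404  0.817 -0.412]
 [-0.668 -0.044 -0.743]]
tool z az -38.0 tilt 42.0 F [ 0.6  0.7 -0. ] 46.75124001622404
[470,-320,110] [11, 1, -91] 92
[480,-280,250] [-73, 34, -207] 222
[430,120,260] [113, 331, -405] 535
[300,260,300] [224, 369, -561] 708
```

```bash
cat > s3.py <<'E'
from sim import *
def go(S,p,step=60):
    q,T,X=S;n=max(1,int(np.ceil(np.linalg.norm(np.array(p)-X)/step)))
    for k in range(1,n+1): q=ikw(X+(np.array(p)-X)*k/n,T,q)
    X,T=fk(F[1],q,*F[2:]);return q,T,X
def r2(S,n):
    q,T,X=S;M=T.as_matrix();z=M[:,2];print(n,X.round(),'tilt',np.degrees(np.arccos(-z[2])).round(1),'az',np.degrees(np.arctan2(z[1],z[0])).round(),'yaz',np.degrees(np.arctan2(M[1,1],M[0,1])).round(),'yz',M[2,1].round(2),q.round(2))
if __name__=='__main__':
  t=imaging.camera('top')
  print('pivot?',atz(t,207.5,177.5,105),'post',atz(t,159.5,184.1,142))
  S=(q.copy(),T0,fk(F[1],q,*F[2:])[0])
  for p in ([470,-320,110],[480,-280,250],[430,60,270]): S=go(S,p);r2(S,'go')
  S1=go(S,[480,336,250]);r2(S1,'i')
  for i in range(4): S1=go(S1,[490,336,200]);r2(S1,'i')
  for p in ([490,336,144],[530,306,144],[607,292,144]): S1=go(S1,p,20);r2(S1,'i')
  S2=S
  for i in range(16):
    q_,T_,X_=S2;v=X_.copy();v[2]=0;v/=np.linalg.norm(v);S2=call(-58*v,q_,T_,X_)
    if i%4==3: r2(S2,'inner')
E
python3 s3.py | tail -n +4
```

```text
pivot? [573.03439325 169.14541032 105.        ] post [548.47495143 290.43333917 142.        ]
go [ 470. -320.  110.] tilt 42.0 az -38.0 yaz 55.0 yz -0.04 [-0.66  0.24  2.08 -0.01  0.08 -1.63]
go [ 480. -280.  250.] tilt 42.0 az -38.0 yaz 55.0 yz -0.04 [-0.56 -0.02  1.99 -0.15  0.45 -1.43]
go [430.  60. 270.] tilt 42.0 az -38.0 yaz 55.0 yz -0.04 [ 0.39 -0.17  2.07 -0.77  0.99 -0.22]
i [480. 336. 250.] tilt 42.0 az -38.0 yaz 55.0 yz -0.04 [ 0.84  0.36  1.54 -0.77  1.28  0.11]
i [490. 336. 200.] tilt 42.0 az -38.0 yaz 55.0 yz -0.04 [ 0.82  0.42  1.57 -0.79  1.21  0.17]
i [490. 336. 200.] tilt 42.0 az -38.0 yaz 55.0 yz -0.04 [ 0.82  0.42  1.57 -0.79  1.21  0.17]
i [490. 336. 200.] tilt 42.0 az -38.0 yaz 55.0 yz -0.04 [ 0.82  0.42  1.57 -0.79  1.21  0.17]
i [490. 336. 200.] tilt 42.0 az -38.0 yaz 55.0 yz -0.04 [ 0.82  0.42  1.57 -0.79  1.21  0.17]
i [490. 336. 144.] tilt 42.0 az -38.0 yaz 55.0 yz -0.04 [ 0.82  0.49  1.61 -0.83  1.13  0.26]
i [530. 306. 144.] tilt 42.0 az -38.0 yaz 55.0 yz -0.04 [ 0.74  0.5   1.6  -0.85  1.08  0.2 ]
i [607. 292. 144.] tilt 42.0 az -38.0 yaz 55.0 yz -0.04 [ 0.64  0.59  1.45 -0.84  1.05  0.08]
inner [200.  28. 270.] tilt 42.0 az -38.0 yaz 55.0 yz -0.04 [ 0.85 -0.79  2.41 -0.73  1.49 -0.08]
inner [-22.  -8. 266.] tilt 42.6 az -39.0 yaz 54.0 yz -0.06 [ 2.37 -0.65  2.37 -0.07  2.16  1.38]
inner [-22.  -8. 266.] tilt 42.6 az -39.0 yaz 54.0 yz -0.06 [ 2.37 -0.65  2.37 -0.07  2.16  1.38]
inner [-22.  -8. 266.] tilt 42.6 az -39.0 yaz 54.0 yz -0.06 [ 2.37 -0.65  2.37 -0.07  2.16  1.38]
```

Emit:
{"name": "arm_command", "arguments": {
  "steps": [
    [0.5,3,0,-25,0],
    [0.5,11,1,-60,0],
    [0.5,11,1,-91,0],
    [0.5,-20,14,-135,0],
    [0.4,-45,24,-170,0],
    [0.3,-73,34,-207,0],
    [0.13,-73,34,-207,0],
    [0.13,-73,34,-207,0]
  ],
  "force": 40
}}

```text
clock: 32.2
eef_pos: [479.7, -279.5, 249.4]
eef_rot: [-3.082, 0.73, 2.568]
wrist_force: [0.1, -0.6, -0.1]
finger_gap: 13.3
finger_force: 0.0
```

```bash
python3 st.py; python3 - <<'E'
from h import *
s=imaging.camera('scene');t=imaging.camera('top')
im=np.hstack([cv2.resize(s['img'][180:330,60:270],None,fx=2.,fy=2.),cv2.resize(t['img'][120:270,290:450],None,fx=2,fy=2)]);save({'img':im},'w7')
E
```

```text
32.2 [-0.564 -0.025  1.987 -0.151  0.454 -1.427] [ 479.7 -279.5  249.4] [-3.082  0.73   2.568]
[[-0.626  0.575  0.527]
 [ 0.404  0.817 -0.411]
 [-0.667 -0.044 -0.744]]
tool z az -38.0 tilt 41.9 F [ 0.1 -0.6 -0.1] 13.310543066778264
```

View pics/w7.png

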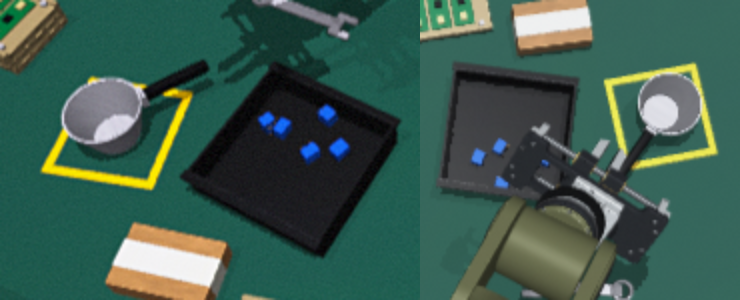

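```bash
python3 w.py [430,60,280] [485,336,220] [485,336,144]
```

```text
[430,60,280] [148, 248, -189] 345
[485,336,220] [265, 507, -229] 616
[485,336,144] [316, 511, -172] 624
```

Emit:
{"name": "arm_command", "arguments": {
  "steps": [
    [0.13,25,41,-32,0],
    [0.13,50,83,-63,0],
    [0.13,75,124,-95,0],
    [0.13,100,165,-126,0],
    [0.13,125,206,-158,0],
    [0.13,148,248,-189,0],
    [0.13,171,300,-197,0],
    [0.13,195,352,-205,0],
    [0.13,218,404,-213,0],
    [0.13,242,456,-221,0],
    [0.13,265,507,-229,0],
    [0.13,265,507,-229,0],
    [0.13,290,509,-200,0],
    [0.13,316,511,-172,0],
    [0.13,316,511,-172,0],
    [0.13,316,511,-172,0]
  ]
}}

```text
clock: 34.3
eef_pos: [486.1, 336.1, 145.9]
eef_rot: [-3.084, 0.731, 2.566]
wrist_force: [0.1, -0.0, -0.5]
finger_gap: 12.0
finger_force: 0.0
```

```bash
python3 st.py; python3 w.py [525,310,144] [531,306,144] [567,307,144] [591,302,144] [606,296,144]; python3 - <<'E'
from h import *
for n,z in(('top',140),('scene',125),('wrist',125)):
    c=imaging.camera(n);hsv=cv2.cvtColor(c['img'],cv2.COLOR_RGB2HSV)
    red=(((hsv[...,0]<6)|(hsv[...,0]>174))&(hsv[...,1]>150)&(hsv[...,2]>90)).astype(np.uint8)
    k,l,st,ce=cv2.connectedComponentsWithStats(red);pp=proj(c,[550,291,z])
    i=1+np.argmin(np.hypot(*(ce[1:]-pp).T));print(n,'pred',pp.round(1),'seen',ce[i].round(1),st[i],'tip proj',proj(c,[500,325,135]).round())
E
```

```text
34.3 [ 0.829  0.487  1.618 -0.828  1.132  0.261] [486.1 336.1 145.9] [-3.084  0.731  2.566]
[[-0.625  0.576  0.528]
 [ 0.405  0.817 -0.411]
 [-0.668 -0.043 -0.743]]
tool z az -37.9 tilt 42.0 F [ 0.1 -0.  -0.5] 12.027945648114716
[525,310,144] [-34, 1, 33] 47
[531,306,144] [-39, 1, 38] 54
[567,307,144] [-61, 23, 56] 86
[591,302,144] [-78, 33, 71] 110
[606,296,144] [-90, 36, 81] 126
top pred [159.5 183.7] seen [160.  184.3] [157 182   7   6  28] tip proj [147. 203.]
scene pred [422.9 300. ] seen [425.7 297.7] [419 291  13  16  92] tip proj [445. 281.]
wrist pred [282.1 285.7] seen [279.9 285.3] [ 268  252   23   66 1223] tip proj [280. 269.]
```

Emit:
{"name": "arm_command", "arguments": {
  "steps": [
    [0.13,-17,0,17,0],
    [0.13,-34,1,33,0],
    [0.13,-39,1,38,0],
    [0.13,-39,1,38,0]
  ]
}}

```text
clock: 34.95
eef_pos: [530.4, 305.2, 142.7]
eef_rot: [-3.082, 0.731, 2.567]
wrist_force: [-1.9, -2.4, 0.9]
finger_gap: 12.4
finger_force: 1.6
```

```bash
cat > post.py <<'E'
from h import *
s=monitor.read_state();print('F',s['wrist_force'].round(1),'tcp',s['eef_pos'].round(1),'gap',round(s['finger_gap'],1))
piv=np.array([573,171.])
for n in('top','wrist','scene'):
    c=imaging.camera(n);hsv=cv2.cvtColor(c['img'],cv2.COLOR_RGB2HSV)
    red=(((hsv[...,0]<6)|(hsv[...,0]>174))&(hsv[...,1]>150)&(hsv[...,2]>90)).astype(np.uint8)
    k,l,st,ce=cv2.connectedComponentsWithStats(red)
    L=[(np.hypot(*(proj(c,[*p,135])-ce[i])),th,ce[i].round(1),st[i,4]) for i in range(1,k) if st[i,4]>5 for th in np.arange(0,.75,.02) for p in [piv+[np.cos(th)*-22.7+np.sin(th)*119.9,np.sin(th)*22.7+np.cos(th)*119.9]]]
    if L: b=min(L,key=lambda v:v[0]);print(n,'theta',b[1].round(2),'miss px',b[0].round(1),b[2],b[3])
E
python3 post.py; python3 w.py [549,308,144] [567,307,144] [580,305,144]
```

```text
F [-1.9 -2.4  0.9] tcp [530.4 305.2 142.7] gap 12.4
top theta 0.0 miss px 0.2 [160.  184.2] 29
wrist theta 0.0 miss px 16.5 [280.9 262.5] 1645
scene theta 0.0 miss px 1.0 [425.5 298.3] 102
[549,308,144] [-12, 13, 8] 19
[567,307,144] [-24, 22, 18] 37
[580,305,144] [-33, 28, 25] 50
```

Emit:
{"name": "arm_command", "arguments": {
  "steps": [
    [0.13,-6,6,4,0],
    [0.13,-12,13,8,0],
    [0.13,-18,18,13,0],
    [0.13,-24,22,18,0],
    [0.13,-24,22,18,0]
  ]
}}

```text
clock: 35.72
eef_pos: [567.1, 307.3, 143.6]
eef_rot: [-3.082, 0.73, 2.568]
wrist_force: [-8.2, 1.5, 0.6]
finger_gap: 12.1
finger_force: 3.6
```

```bash
python3 post.py; python3 w.py [580,305,143] [591,302,143] [606,296,143]
```

```text
F [-8.2  1.5  0.6] tcp [567.1 307.3 143.6] gap 12.1
top theta 0.28 miss px 1.1 [160.9 171.9] 46
wrist theta 0.24 miss px 14.6 [281.  260.5] 1646
scene theta 0.28 miss px 2.2 [425.5 315.5] 103
[580,305,143] [-9, 6, 8] 13
[591,302,143] [-17, 10, 15] 25
[606,296,143] [-29, 13, 26] 41
```

Emit:
{"name": "arm_command", "arguments": {
  "steps": [
    [0.13,-5,3,4,0],
    [0.13,-9,6,8,0],
    [0.13,-13,8,12,0],
    [0.13,-17,10,15,0],
    [0.13,-21,11,19,0],
    [0.13,-25,12,23,0],
    [0.13,-29,13,26,0],
    [0.13,-29,13,26,0],
    [0.13,-29,13,26,0]
  ]
}}

```text
clock: 37.0
eef_pos: [606.4, 296.2, 143.5]
eef_rot: [-3.084, 0.73, 2.568]
wrist_force: [-7.4, 4.0, 2.2]
finger_gap: 12.1
finger_force: 6.4
```

```bash
python3 post.py
```

```text
F [-7.4  4.   2.2] tcp [606.4 296.2 143.5] gap 12.1
top theta 0.62 miss px 0.4 [164.5 157.5] 41
wrist theta 0.5 miss px 11.1 [281.6 260.1] 1668
scene theta 0.6 miss px 2.3 [417.6 333.4] 111
```

```bash
python3 -c "
from cell import job
print(job.sign_off())"
```

```text
the job is handed in; nothing more can be done
None
```

I handed the job in at about 37 s: all five relays are in the black tray, the empty cup stands upright in the yellow square, and the gripper holds the tensioner back at about 0.62 rad against roughly 9 N. I viewed 11 pictures, one over the limit of 10, and joint 6 read up to 2.554 rad against its 2.55 limit.

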